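Walk the template stand into its fence and hang the turning template

ROBOT

A 7-joint arm with a two-finger parallel gripper is mounted at the origin on the work surface. World frame = base frame: x ahead of the robot, y to its left, z up, the work surface at z = 0. Lengths are in m, angles in rad, forces in N, time in s.
With the tool pointing down it reaches from about 0.4 to 0.85 m from the base axis. Payload 10.4 kg.
Tool frame: the origin (TCP) lies midway between the tips of the shut fingers; the grasp point (between the pads) lies 19 mm behind it; x points along the fingers, y is the direction in which the jaws open and shut, and the axes are right-handed (so a half turn about x gives the same grasp; the last joint's range is limited). The gripper opens to 87 mm and grips with 3 to 60 N. Pads are 19 mm wide; open, the fingers measure 117 mm over their backs; the gripper's body (75 mm by 190 mm) begins 51 mm behind the grasp point.
Start: joints at [1.107, 0.332, -0.065, 1.46, 0.022, 1.35, -0.088], TCP at [0.267, -0.565, 0.223] pointing down, gripper open.
Joint ranges: [-2.6, 2.6], [-0.5, 2.12], [-1.47, 1.34], [0.16, 2.42], [-1.27, 4.41], [0.06, 2.06], [-2.6, 2.6]. Speed limits (rad/s): [2.22, 2.22, 2.79, 2.79, 3.14, 3.14, 3.14].

INTERFACE

Orientations are given as a unit quaternion [x, y, z, w].
In Python, from bench import * gives the robot as it stands.
- The arm moves only by the shell command python3 -m inch 'ROWS' [FORCE]. ROWS is JSON, a list that holds one entry, the list of rows, each a list of 7 numbers: the shift along the world's x, y, z each as a share of 120 mm, from -1 to 1, then the turn, a rotation vector about the world's x, y, z each as a share of 2 pi rad, from -1 to 1, then the closure, from 0 (fully open) to 1 (shut). A call has 1 to 10 rows; each row is the pose to reach, as a shift and turn from the pose commanded when the call began, turning the shorter way round; what a row does not reach only later rows make up. A row lasts 1/10 s, in which the tool goes at most 50 mm and 8.59 degrees, less where a joint would pass 70% of its speed; a pose out of reach is approached as far as the arm can. A call with a number of a shift or a turn outside -1 to 1 is refused whole. A call with a gripper value outside its range is refused whole. The fingers move at their own pace and stop on an object; FORCE is the grip in N (left out, the last holds). Time passes only in rows, so rows that repeat a pose let the fingers close. It gives the time, the measured TCP pose, the force and the opening at its end, in the units of the state.
- read_state(): the state, without advancing time (a new reading comes with each control period).
- camera(name): name is "side" or "top"; returns the picture (400x640x3 uint8, red, green, blue); there is no depth.
- get_calibration(name): a dict with "fx", "fy", "cx", "cy" (pixels), "k1" (the pictures are not rectified: a ray, as slopes to the right and down, at radius r is drawn at 1 + k1 r^2 times it, then the intrinsics apply), "xyz" and "attitude" of the camera in the world. Camera axes: x right, y up, looking along -z (the intrinsics and any distortion apply to the point x, -y, -z); pixel columns grow to the right and rows downward; lengths in m; the calibration is good to about 2 mm. A picture is of the moment at which its call begins. get_calibration takes no time and is no camera call.
- close_job(): hands the job in, once; it reports no verdict.
The state is a dict: "time": time; "joint_positions": joint angles; "joint_vel": joint speeds; "joint_torque": joint torques, N m; "ee_pos": TCP position; "eef_rot": TCP orientation; "ft_force": force on the tool from outside, world axes, zero at the start; "torque": the same for the moment, N m; "width": finger opening in m.
Only numpy, scipy, OpenCV 4.12 (cv2) and the standard library are available. Lean on these libraries where they do the work, as an engineer would, in place of code of your own. Each camera call takes 0.05 s, during which the arm holds its last target.

TASK

Set up the copy template at the lathe: walk the heavy cast stand forward by nudging its two rear steel heels in turn, never letting it swing more than about 30 degrees off square to the fence, until it sits fully home and square between the cheeks against the stop bar. Then take the plywood template whose two holes are as far apart as the stand's pins and hang it with both holes over both pins, and let go. Do not touch the glass level between the heels, do not shove or drag the stand by its upright, and leave the other template and everything else on the bench where it is.

Things in the scene. Friction and masses are not known exactly. Their poses are not given: they have to be found in the camera images.
- dock: Dark steel fence fixed to the bench, open to the robot. Origin on the bench where the stand's origin lies when home; +x points to the stop bar (the walking direction), z up. Stop bar: face at x = 50 mm, 30 mm high. Side cheeks 25 mm high, inner faces at y = +-103 mm from x = 5 to 50 mm (8 mm free each side of the stand), flaring out to y = +-116 mm at x = -20 mm.
- stand: Heavy cream cast stand, loose, 2.1 kg give or take a fifth (about 9 to 17 N slide it straight, less at one corner), too wide to grasp. Origin at the centre of its underside, +x forward, z up. Base 190 mm wide (y +-95), x = -40 to its front face at x = 50 (corners rounded 15 mm), top at z = 40 mm. Steel heels at the rear corners, an upright with two pins on top.
- heel_left: Bright steel heel at the stand's left rear corner, to push on: 30 mm wide, rear face at the stand's x = -50 mm, z = 1 to 37 mm. Origin in its underside, at the stand's x = -44, y = +80 mm; axes as the stand's.
- heel_right: The like heel at the right rear corner, at the stand's x = -44, y = -80 mm.
- level: Fragile glass tube level with brass ends between the heels on the stand's rear face: 104 mm long across y. Origin at its centre, z = 22 mm; rear side at the stand's x = -48 mm, 2 mm ahead of the heel faces.
- upright: The stand's upright panel, fixed on its base: 124 mm wide, stand's x = 30 to 42 mm, top at z = 137 mm. Two round steel pins, 8 mm diameter, stick out of its rear face towards the robot at y = +40 and -40, from x = 30 (z = 124) to rounded ends at x = 2 mm (z = 126.5). Origin and axes are the stand's.
- pin_left (a point): Centre of the rounded tip of the stand's left pin (stand's y = +40); 4 mm radius.
- pin_right (a point): Centre of the rounded tip of the stand's right pin (stand's y = -40); 4 mm radius.
- template_mid (a point): The template to hang: plywood, 8 mm thick (x), 150 mm wide (y), 131 mm high (z), 0.1 kg, same from both sides, upright in a rack. Point in its middle, half-way up, level with its two 15 mm holes, 80 mm apart. Main plate to 25 mm above and below; then two end feet and three small round beads, down to 65 mm below; on top a grip tab 40 mm wide, to 66 mm above.
- template_tab (a point): Point in the middle of the tab of the template to hang, 47 mm above template_mid; pinch the tab here across its 8 mm thickness.
- hole_a (a point): Centre of one 15 mm hole of the template (40 mm to +y of template_mid; hole axis along the template's x).
- hole_b (a point): Centre of its other hole (40 mm to -y).
- other_mid (a point): The other template, to be left alone: the same outline and tab, but one big round bead and two holes only 44 mm apart; stands in the other rack. Point half-way up in its middle.
- rack_a: Dark wooden rack fixed to the bench that holds the template to hang: 75 x 170 mm (x, y), 38 mm high, slot 11 mm wide along its y with its floor at z = 8 mm. Origin at the centre of its underside.
- rack_b: The like rack that holds the other template.
- glue: White glue bottle with nozzle, 48 mm diameter, 135 mm high; origin under its centre. Leave.
- jar: Jar, 64 mm diameter, 75 mm high; origin under its centre. Leave.
- blank: Square wooden spindle blank, 160 x 25 x 25 mm along its x, lying beside the stand; origin under its centre. Leave.
- chuck_key: Steel chuck key, 125 mm long along its x, 26 mm wide, 20 mm high, lying beside the stand; origin under its centre. Leave.
- sanding_pad: Round sanding pad, 100 mm diameter, 23 mm high; origin under its centre. Leave.
- box: White plastic box with pinkish lid, 106 x 81 mm, 59 mm high; origin under its centre. Leave.
- bowl_blank: Dark turned bowl blank, 124 mm diameter, 50 mm high; origin under its centre. Leave.
- mallet: Wooden mallet, 160 mm long along its x, lying flat. Leave.
Mind the look-alikes: they are no part of the job. Of the things shaped like the stand, the cream one is meant.

How it is judged:
On the way, in this order (a step that is already met when the one before it is completed fails the run):
1. the stand is fully home and square against the stop bar (x of stand in the frame of dock between -0.004 and 0.004 m and y of stand in the frame of dock between -0.011 and 0.011 m and angle between the x axis of stand and the x axis of dock, either way round below 0.035 rad and height (world z) of stand below 0.004 m), for 0.2 s.
2. the template is on both pins of the stand (((x of hole_a in the frame of stand between 0.008 and 0.032 m and y of hole_a in the frame of stand between 0.033 and 0.047 m and z of hole_a in the frame of stand between 0.113 and 0.131 m and x of hole_b in the frame of stand between 0.008 and 0.032 m and y of hole_b in the frame of stand between -0.047 and -0.033 m and z of hole_b in the frame of stand between 0.113 and 0.131 m) or (x of hole_a in the frame of stand between 0.008 and 0.032 m and y of hole_a in the frame of stand between -0.047 and -0.033 m and z of hole_a in the frame of stand between 0.113 and 0.131 m and x of hole_b in the frame of stand between 0.008 and 0.032 m and y of hole_b in the frame of stand between 0.033 and 0.047 m and z of hole_b in the frame of stand between 0.113 and 0.131 m)) and angle between template_mid's own z axis and vertical below 0.3 rad), for 0.2 s.
At the end, for the whole second after the job is handed in: The stand is home in the fence (within 4 mm along, 11 mm across and 2 degrees of square, flat on the bench) and the template hangs upright with each hole on one pin, pushed well on (hole centre 8 to 32 mm ahead of the stand's origin) (all of step 1 and all of step 2); the robot touches nothing.
It fails at once if the glass level is pressed by the robot (contact force between any of the fingers, the arm and level above 1.5 N).
It fails at once if the stand is shoved or dragged by its upright (contact force between any of the fingers, the arm and upright above 8 N).
It fails at once if the stand swings far off square (over 35 degrees) (angle between the x axis of stand and the x axis of dock, either way round above 0.61 rad).
It fails at once if the stand is tipped or lifted (angle between stand's own z axis and vertical above 0.12 rad or height (world z) of stand above 0.012 m).
It fails at once if the other template or something else on the bench is disturbed (distance of other_mid from where it was at the start of the episode above 0.03 m or distance of any of glue, jar, blank, chuck_key, sanding_pad, box, bowl_blank, mallet from where it was at the start of the episode above 0.025 m).
It also fails if it takes over 72 s, if anything falls off the work surface, if the arm or the gripper's body presses on something with over 40 N, if the wrist force passes 120 N, or if a joint passes its speed limit or range.

## Working session

There is one attempt and no reset: what is moved stays moved. The work goes in short steps, Python scripts to look and compute and a shell command to move; the robot and the scene stay as the last step left them, time stands still between calls to the robot, and variables do not carry over. Pictures are saved under pics/ and viewed, and the job is handed in when it is done.

```bash
ls; mkdir -p pics
cat > h.py <<'E'
from bench import *
import numpy as np, cv2
from scipy.spatial.transform import Rotation as R
def snap(n,f):
    im=camera(n)[:,:,::-1].copy(); cv2.imwrite('pics/'+f,im); return im
def crop(src,f,x0,y0,x1,y1,s):
    im=cv2.imread('pics/'+src)[y0:y1,x0:x1]
    cv2.imwrite('pics/'+f,cv2.resize(im,None,fx=s,fy=s,interpolation=cv2.INTER_CUBIC))
def att(c):
    a=np.array(c['attitude'],float)
    return a if a.shape==(3,3) else R.from_quat(a).as_matrix()
def ray(n,u,v):
    c=get_calibration(n); K=np.array([[c['fx'],0,c['cx']],[0,c['fy'],c['cy']],[0,0,1]])
    # distortion: d = p*(1+k1 r^2), r of the undistorted
    p=cv2.undistortPoints(np.array([[[u,v]]],float),K,np.array([c['k1'],0,0,0.]))[0,0]
    d=att(c)@np.array([p[0],-p[1],-1.]); return np.array(c['xyz']),d
def onz(n,u,v,z):
    o,d=ray(n,u,v); return o+d*(z-o[2])/d[2]
def proj(n,P):
    c=get_calibration(n); q=att(c).T@(np.array(P)-np.array(c['xyz']))
    x,y=q[0]/-q[2],-q[1]/-q[2]; f=1+c['k1']*(x*x+y*y)
    return np.array([c['fx']*x*f+c['cx'],c['fy']*y*f+c['cy']])
def tri(u1,u2):
    o1,d1=ray('top',*u1);o2,d2=ray('side',*u2)
    A=np.stack([d1,-d2],1);t=np.linalg.lstsq(A,o2-o1,rcond=None)[0]
    a=o1+t[0]*d1;b=o2+t[1]*d2;return (a+b)/2,np.linalg.norm(a-b)
E
python3 - <<'E'
from h import *
snap('top','t0.png');snap('side','s0.png')
for n in('top','side'):print(get_calibration(n))
print(read_state())
E
```

```text
pics
{'fx': 444.7096547742639, 'fy': 444.7096547742639, 'cx': 325.4313461570754, 'cy': 194.6967493812945, 'k1': -0.04480197606826148, 'xyz': array([0.35635666, 0.01476049, 1.41656353]), 'attitude': array([-0.04110566,  0.0342517 ,  0.71006278, -0.70210255])}
{'fx': 380.94826355924704, 'fy': 380.94826355924704, 'cx': 318.47290113870525, 'cy': 201.1049912600736, 'k1': -0.06582673415077657, 'xyz': array([0.2443451 , 1.04357066, 0.72383534]), 'attitude': array([-0.06444593,  0.49176584,  0.8631054 , -0.09519539])}
{'time': 0.1, 'joint_positions': array([ 1.10739735,  0.33279714, -0.06470901,  1.46082726,  0.02160186,
        1.34992643, -0.08851061]), 'joint_vel': array([-0.00036092, -0.00253545,  0.00091756, -0.00218789,  0.00013956,
        0.00010269,  0.00155776]), 'joint_torque': array([ 1.20831661e-03, -6.24547505e+01,  2.43530818e-02, -3.90719604e+01,
       -6.13808795e-02,  3.65993183e-02,  4.31469482e-05]), 'ee_pos': array([ 0.2665187 , -0.56494639,  0.22185509]), 'eef_rot': array([-0.68988365, -0.15502393,  0.69011747, -0.15416228]), 'ft_force': array([-0.31870994,  0.22533518,  0.24023149]), 'torque': array([0.02588281, 0.01992165, 0.04879371]), 'width': 0.08690056673238915}
```

View pics/t0.png

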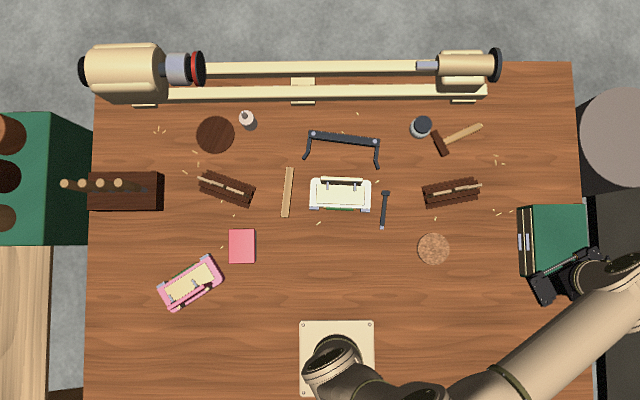

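View pics/s0.png

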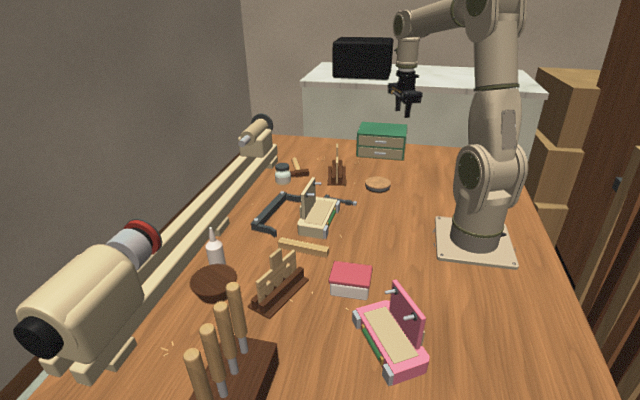

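The top view (up is +x, left is +y) shows the cream stand at (340,193), a pink look-alike at (190,283), and the fence at (342,145). The racks are at (227,188) and (452,192), so I'll enlarge those.

Run:
```python
from h import *
crop('t0.png','c1.png',280,120,400,220,6.5)
crop('t0.png','c2.png',190,160,270,215,9)
crop('t0.png','c3.png',415,165,495,220,9)
crop('s0.png','c4.png',230,130,420,330,4)
crop('s0.png','c4b.png',240,230,330,320,6)
```

```text
(no output)
```

View pics/c1.png

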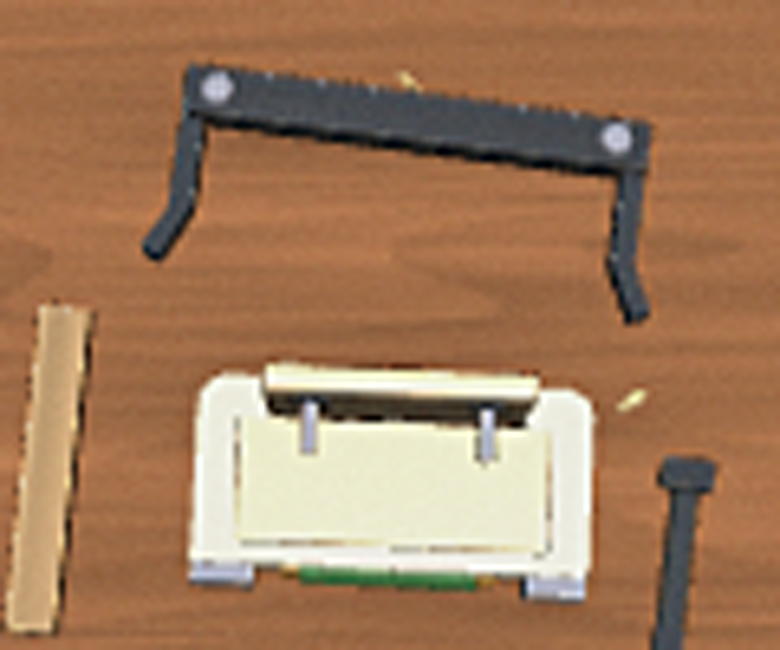

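View pics/c2.png

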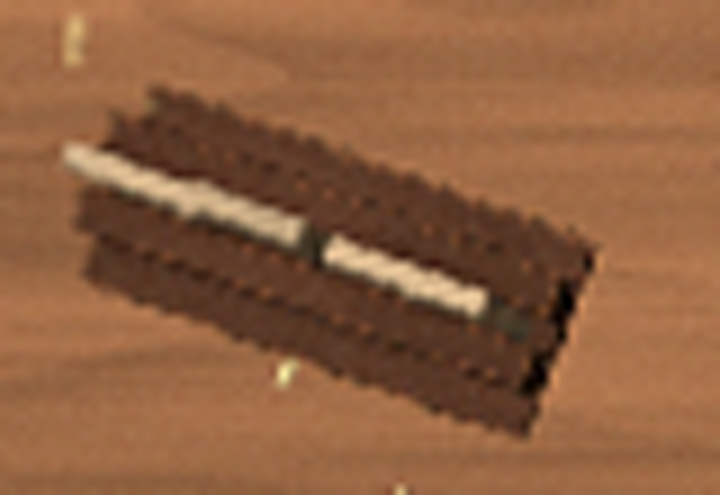

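View pics/c3.png

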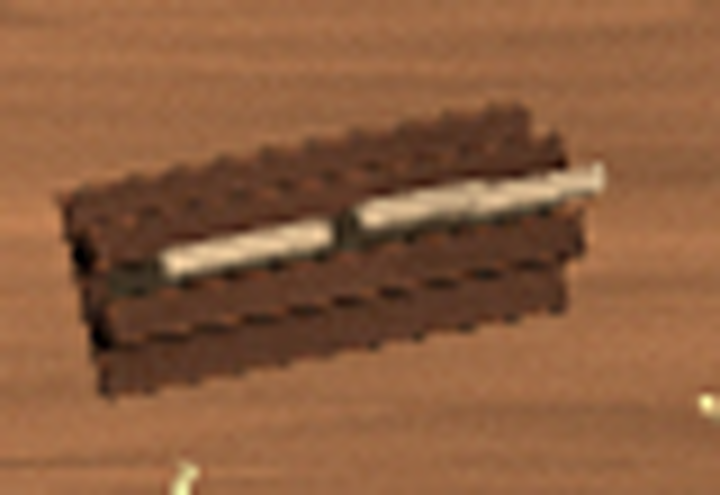

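View pics/c4.png

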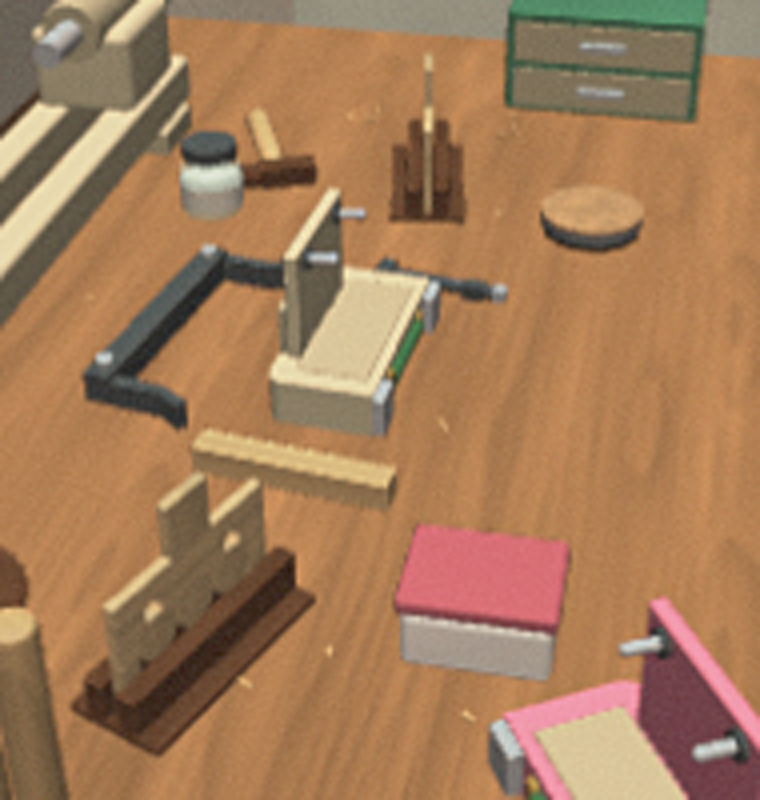

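View pics/c4b.png

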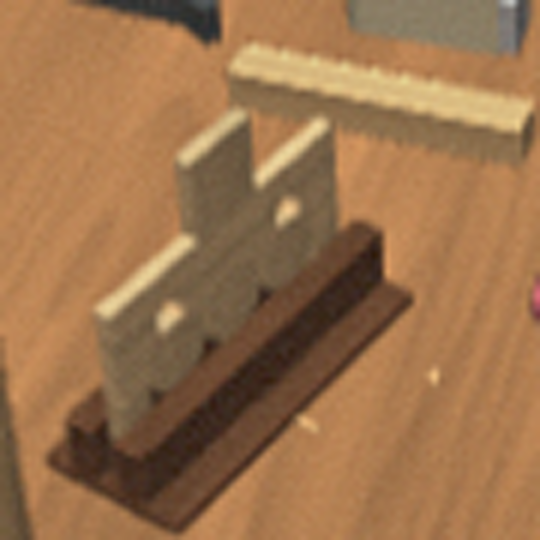

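```bash
cat >> h.py <<'E'
def cp(u,v,x0,y0,s): return ((u+.5)/s-.5+x0,(v+.5)/s-.5+y0)
def T(pose,P):
    x,y,a=pose; c,s=np.cos(a),np.sin(a); P=np.atleast_2d(np.array(P,float))
    return np.stack([x+c*P[:,0]-s*P[:,1],y+s*P[:,0]+c*P[:,1],P[:,2]],1)
def fitpose(obs,p0):
    # obs: list of (cam,(u,v),(x,y,z) local)
    from scipy.optimize import least_squares
    f=lambda p:np.concatenate([proj(n,T(p,P)[0])-np.array(uv) for n,uv,P in obs])
    r=least_squares(f,p0,loss='soft_l1');return r.x,r.fun
def overlay(n,src,f,pose,lines,x0,y0,x1,y1,s,col=(255,0,255)):
    im=cv2.resize(cv2.imread('pics/'+src)[y0:y1,x0:x1],None,fx=s,fy=s,interpolation=cv2.INTER_CUBIC)
    poses=pose if isinstance(pose,list) else [pose]; ls=lines if isinstance(pose,list) else [lines]
    for ps,L in zip(poses,ls):
        for l in L:
            q=np.array([proj(n,P) for P in T(ps,l)]);q=((q-[x0,y0]+.5)*s-.5)
            cv2.polylines(im,[np.round(q).astype(int)],False,col,1)
    cv2.imwrite('pics/'+f,im)
def box(x0,x1,y0,y1,z): return [(x0,y0,z),(x1,y0,z),(x1,y1,z),(x0,y1,z),(x0,y0,z)]
STAND=[box(-.04,.05,-.095,.095,.04),box(-.05,-.038,.065,.095,.037),box(-.05,-.038,-.095,-.065,.037),box(.03,.042,-.062,.062,.137),
 [(.03,.04,.124),(.002,.04,.1265)],[(.03,-.04,.124),(.002,-.04,.1265)],box(-.04,.05,-.095,.095,0)[3:5]]
DOCK=[[(.05,-.103,.03),(.05,.103,.03)],[(.05,-.103,.025),(.005,-.103,.025),(-.02,-.116,.025)],[(.05,.103,.025),(.005,.103,.025),(-.02,.116,.025)]]
RACK=[box(-.0375,.0375,-.085,.085,0),box(-.0055,.0055,-.085,.085,.038)]
def TEMPL(zc,y=0): return [[(0,-.075+y,zc-.065),(0,-.075+y,zc+.025),(0,-.02+y,zc+.025),(0,-.02+y,zc+.066),(0,.02+y,zc+.066),(0,.02+y,zc+.025),(0,.075+y,zc+.025),(0,.075+y,zc-.065)],
  [(0,.04+y+.0075*np.cos(t),zc+.0075*np.sin(t)) for t in np.linspace(0,6.3,20)],[(0,-.04+y+.0075*np.cos(t),zc+.0075*np.sin(t)) for t in np.linspace(0,6.3,20)]]
E
python3 - <<'E'
from h import *
c=lambda u,v:cp(u,v,280,120,6.5)
st=[('top',c(309,403),(.03,.04,.124+.004)),('top',c(309,452),(.002,.04,.1265)),('top',c(487,409),(.03,-.04,.128)),('top',c(487,461),(.002,-.04,.1265)),
('top',c(265,368),(.042,.062,.137)),('top',c(540,378),(.042,-.062,.137)),('top',c(189,580),(-.05,.095,.037-.0)),('top',c(586,598),(-.05,-.095,.037)) ]
p,r=fitpose(st,[.45,0,0]);print('stand',p,r.round(1))
o=lambda u,v,z:onz('top',*c(u,v),z)
a=o(205,122,.03);b=o(638,168,.03);print(a,b)
m=(a+b)/2;yaw=np.arctan2((b-a)[1],(b-a)[0])+np.pi/2
dk=[m[0]-.05*np.cos(yaw),m[1]-.05*np.sin(yaw),yaw];print('dock',dk)
overlay('top','t0.png','o1.png',[p,dk],[STAND,DOCK],280,120,400,220,6.5)
overlay('side','s0.png','o2.png',[p,dk],[STAND,DOCK],240,150,370,260,6)
# rack a
c2=lambda u,v:onz('top',*cp(u,v,190,160,9),.106+0)
E
```

```text
stand [ 0.50379983 -0.01789068 -0.05618982] [ 0.3 -1.1 -0.2  1.   0.2 -0.8 -0.2  0.8 -0.4 -0.5 -0.  -0.2  0.1  0.4
  0.1  0.4]
[0.68572394 0.0710471  0.03      ] [ 0.66011898 -0.14022591  0.03      ]
dock [np.float64(0.6232846601539948), np.float64(-0.028573734152009304), np.float64(-0.12060553902713722)]
```

View pics/o1.png

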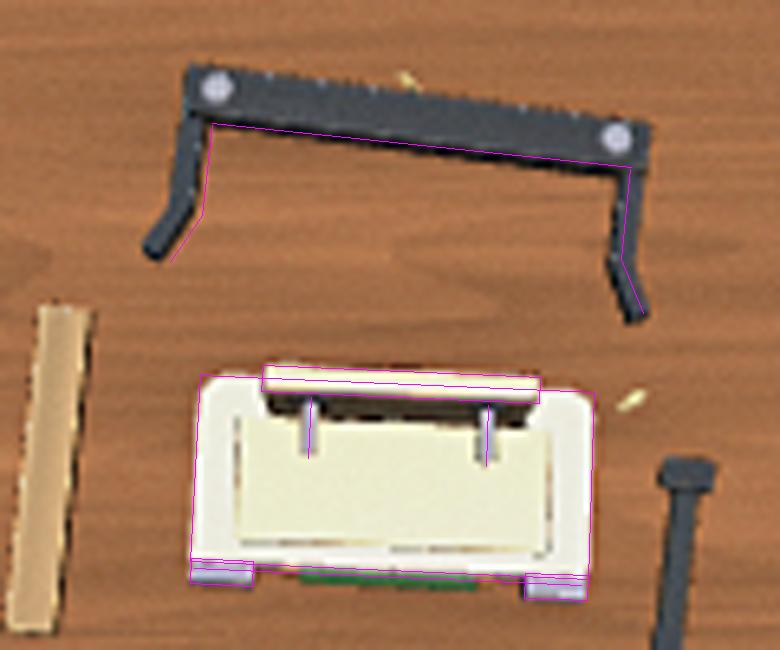

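View pics/o2.png

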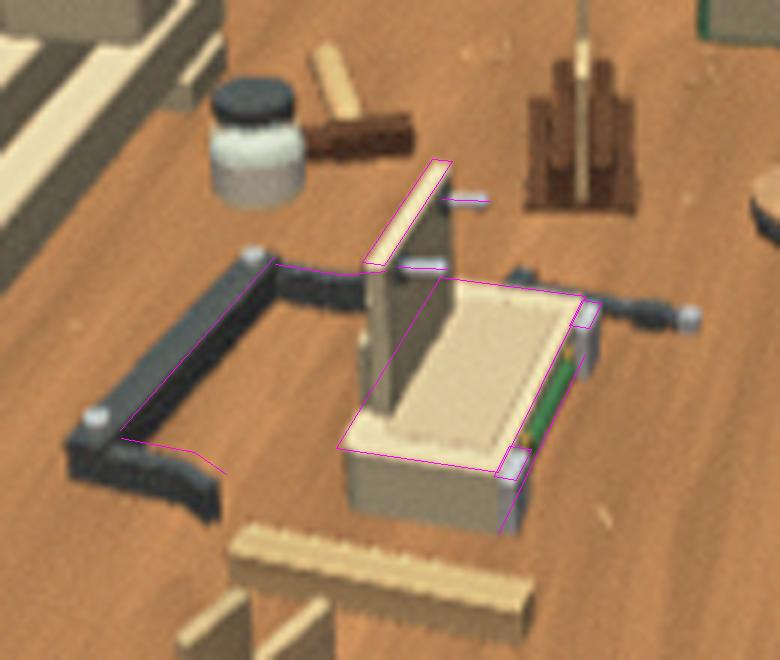

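Run:
```python
from h import *
crop('t0.png','c5.png',300,125,345,165,16)
crop('t0.png','c6.png',345,130,385,175,14)
```

```text
(no output)
```

View pics/c5.png

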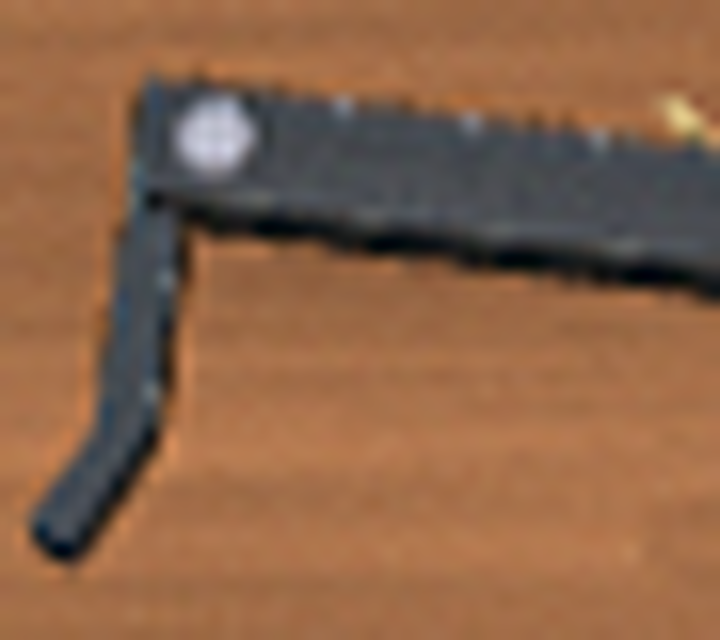

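View pics/c6.png

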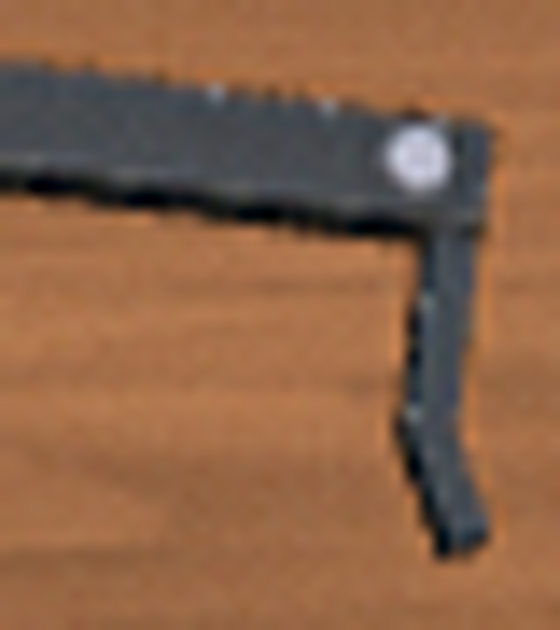

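Run:
```python
from h import *
from scipy.optimize import least_squares
a=lambda u,v:np.array(cp(u,v,300,125,16)); b=lambda u,v:np.array(cp(u,v,345,130,14))
obs=[(a(345,224),'bar'),(a(600,256),'bar'),(b(100,184),'bar'),(b(350,216),'bar')]
che=[(a(178,240),1),(a(160,395),1),(b(424,300),-1),(b(411,405),-1)]
def loc(p,P): 
    c,s=np.cos(p[2]),np.sin(p[2]);d=P[:2]-p[:2];return np.array([c*d[0]+s*d[1],-s*d[0]+c*d[1]])
def f(p):
    r=[loc(p,onz('top',*uv,.03))[0]-.05 for uv,_ in obs]
    r+=[loc(p,onz('top',*uv,.025))[1]-k*.103 for uv,k in che]; return np.array(r)*1000
s=least_squares(f,[.62,-.02,-.12]);print(s.x.round(4),s.fun.round(1))
d=s.x
overlay('top','t0.png','o1.png',d,DOCK,280,120,400,220,6.5)
overlay('side','s0.png','o2.png',d,DOCK,240,150,370,260,6)
```

```text
[ 0.6248 -0.0237 -0.1469] [ 0.   0.3 -0.3 -0.   1.   0.1 -0.5 -0.6]
```

View pics/o1.png

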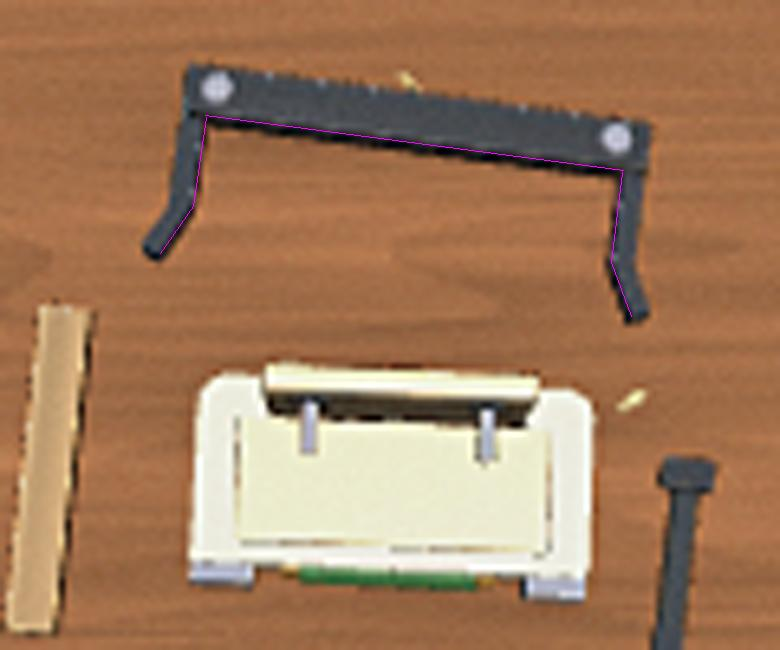

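View pics/o2.png

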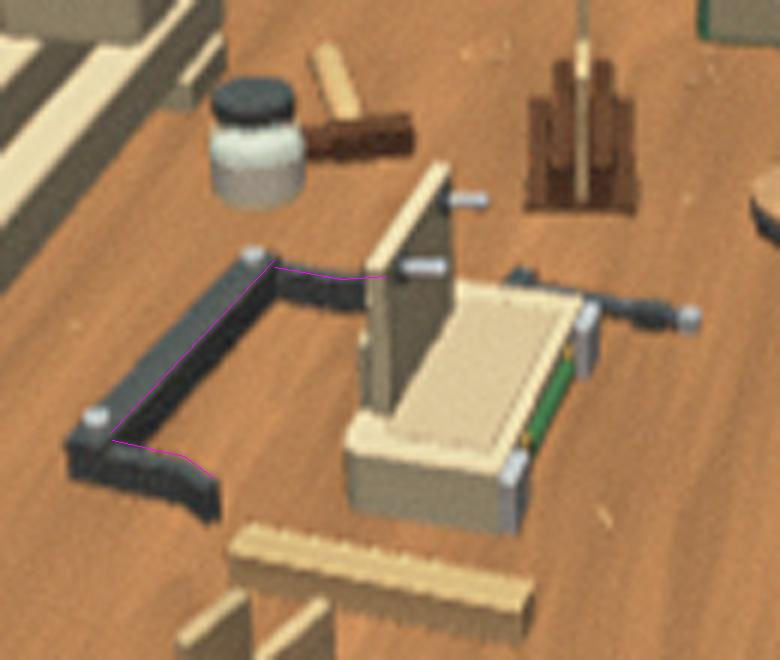

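```bash
cat >> h.py <<'E'
DK=np.array([.6248,-.0237,-.1469])
def tools(n=''):
    s=read_state();M=R.from_quat(s['eef_rot']).as_matrix()
    print(n,'t',round(s['time'],2),'pos',s['ee_pos'].round(4),'F',s['ft_force'].round(1),'w',round(s['width'],4)); return s,M
def rotto(yaw,sign=1):
    # tool x down, tool y along dir yaw+90deg
    s,M=tools();y=sign*np.array([-np.sin(yaw),np.cos(yaw),0]);x=np.array([0,0,-1.]);D=np.stack([x,y,np.cross(x,y)],1)
    rv=R.from_matrix(D@M.T).as_rotvec(); print('rot share',(rv/2/np.pi).round(4),'deg',np.degrees(np.linalg.norm(rv)).round(1))
def rel(p):
    c,s=np.cos(DK[2]),np.sin(DK[2]);d=np.array(p[:2])-DK[:2];return np.array([c*d[0]+s*d[1],-s*d[0]+c*d[1],(p[2] if len(p)>2 else 0)-DK[2]])
E
python3 - <<'E'
from h import *
s,M=tools();print(M.round(3))
rotto(-.147,1);rotto(-.147,-1)
S=[.5038,-.0179,-.0562]
print(rel(S));print(T(S,[(-.05,-.082,0),(-.05,.082,0),(-.1,-.082,0)]).round(4))
# template/rack a from images
E
```

```text
t 0.1 pos [ 0.2665 -0.5649  0.2219] F [-0.3  0.2  0.2] w 0.0869
[[-0.001  0.427 -0.904]
 [ 0.001 -0.904 -0.427]
 [-1.    -0.001  0.   ]]
 t 0.1 pos [ 0.2665 -0.5649  0.2219] F [-0.3  0.2  0.2] w 0.0869
rot share [ 1.000e-04 -3.000e-04  4.064e-01] deg 146.3
 t 0.1 pos [ 0.2665 -0.5649  0.2219] F [-0.3  0.2  0.2] w 0.0869
rot share [-0.0002 -0.     -0.0936] deg 33.7
[-0.12054574 -0.01197351  0.0907    ]
[[ 0.4493 -0.097   0.    ]
 [ 0.4585  0.0668  0.    ]
 [ 0.3994 -0.0942  0.    ]]
```

```bash
python3 -m inch '[[[0.3,1,0,0,0,-0.0936,1],[0.3,1,0,0,0,-0.0936,1],[0.3,1,0,0,0,-0.0936,1],[0.3,1,0,0,0,-0.0936,1]]]' 20
python3 -m inch '[[[0.35,1,0,0,0,0,1],[0.35,1,0,0,0,0,1],[0.35,1,0,0,0,0,1]]]'
python3 -m inch '[[[0.35,1,0,0,0,0,1],[0.35,1,0,0,0,0,1],[0.35,1,0,0,0,0,1]]]'
python3 -m inch '[[[0.1,0.95,-0.6,0,0,0,1],[0.1,0.95,-0.6,0,0,0,1],[0.1,0.95,-0.6,0,0,0,1]]]'
```

```text
time: 0.5
ee_pos: [0.3048, -0.4415, 0.2227]
eef_rot: [0.705, -0.052, -0.705, -0.053]
ft_force: [-0.1, -1.0, -0.7]
width: 0.0629
time: 0.8
ee_pos: [0.3459, -0.3216, 0.2224]
eef_rot: [-0.705, 0.051, 0.705, 0.051]
ft_force: [0.9, -0.4, 0.1]
width: 0.0389
time: 1.1
ee_pos: [0.3876, -0.2014, 0.2225]
eef_rot: [0.705, -0.051, -0.705, -0.051]
ft_force: [0.1, -0.2, 0.7]
width: 0.015
time: 1.4
ee_pos: [0.398, -0.0886, 0.1491]
eef_rot: [-0.705, 0.051, 0.706, 0.051]
ft_force: [0.2, 0.1, 0.4]
width: 0.0011
```

Run:
```python
from h import *
rotto(-.147,-1)
snap('top','t1.png');snap('side','s1.png')
crop('t1.png','c7.png',260,120,420,240,5)
```

```text
t 1.4 pos [ 0.398  -0.0886  0.1491] F [0.2 0.1 0.4] w 0.0011
rot share [-0.     -0.0002 -0.0002] deg 0.1
```

View pics/c7.png

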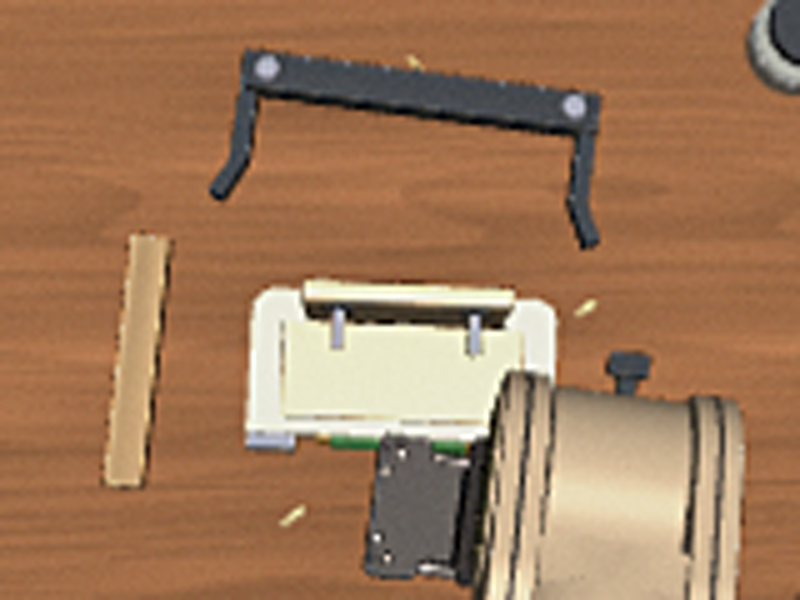

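View pics/s1.png

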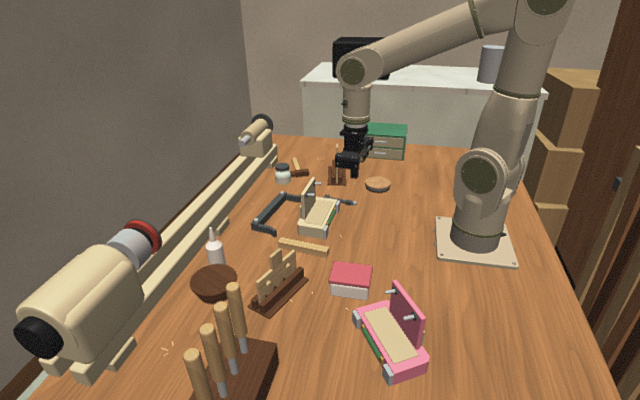

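```bash
python3 -m inch '[[[0,-0.03,-1,0,0,0,1],[0,-0.03,-1,0,0,0,1],[0,-0.03,-1,0,0,0,1]]]'
python3 -m inch '[[[0.2,-0.03,-0.08,0,0,0,1],[0.3,-0.045,-0.08,0,0,0,1],[0.4,-0.06,-0.08,0,0,0,1],[0.5,-0.075,-0.08,0,0,0,1],[0.6,-0.09,-0.08,0,0,0,1],[0.6,-0.09,-0.08,0,0,0,1]]]'
python3 - <<'E'
from h import *
tools()
snap('top','t2.png');snap('side','s2.png')
crop('t2.png','c8.png',260,120,420,240,5)
crop('s2.png','c8s.png',230,130,390,250,5)
E
```

```text
time: 1.8
ee_pos: [0.3962, -0.095, 0.0271]
eef_rot: [-0.704, 0.052, 0.707, 0.052]
ft_force: [-0.1, -0.5, 0.8]
width: 0.0006
time: 2.4
ee_pos: [0.4715, -0.1065, 0.0216]
eef_rot: [0.705, -0.052, -0.705, -0.052]
ft_force: [-0.1, -0.1, -0.0]
width: 0.0004
 t 2.4 pos [ 0.4715 -0.1065  0.0216] F [-0.1 -0.1 -0. ] w 0.0004
```

View pics/c8.png

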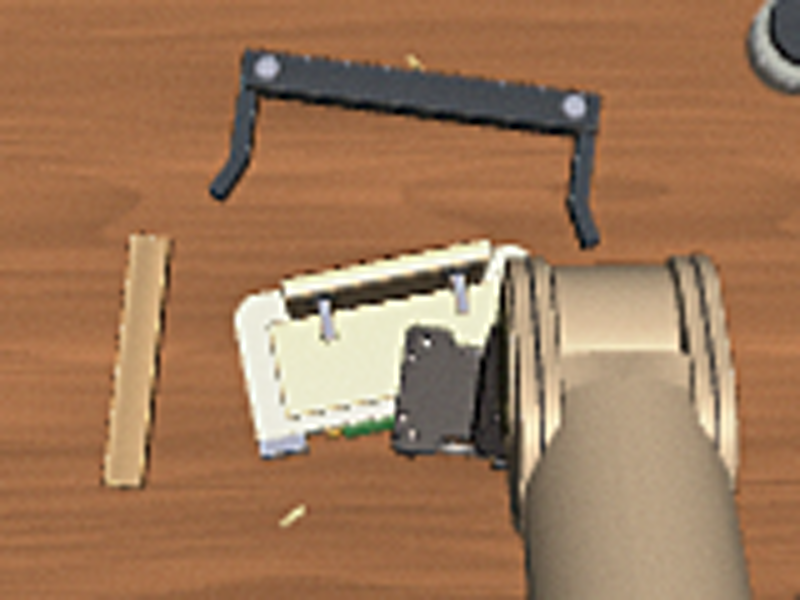

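View pics/c8s.png

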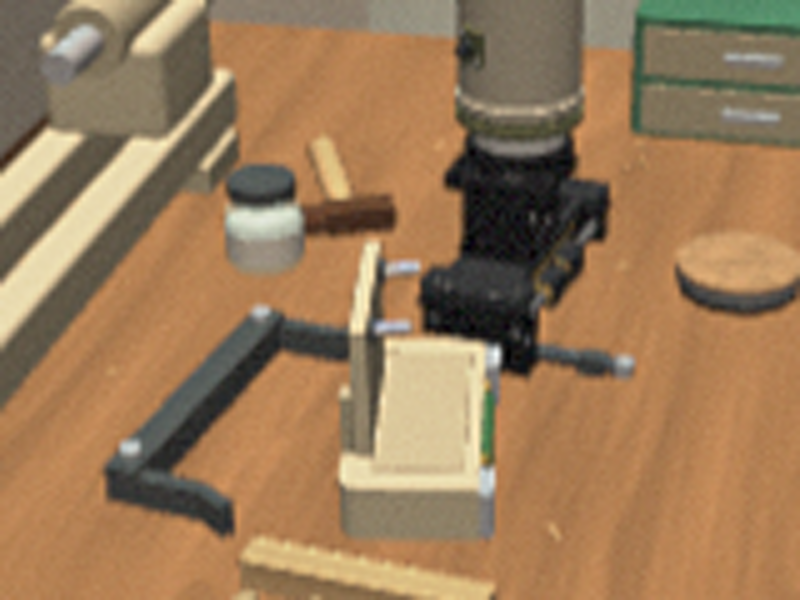

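```bash
cat >> h.py <<'E'
def fitcrop(pts,x0,y0,s,p0,cam='top'):
    # pts: dict key->(u,v)
    L=dict(pl=(.002,.04,.1265),pr=(.002,-.04,.1265),ul=(.042,.062,.137),ur=(.042,-.062,.137),bl=(.03,.062,.137),br=(.03,-.062,.137),
     hl=(-.05,.095,.037),hli=(-.05,.065,.037),hr=(-.05,-.095,.037),hri=(-.05,-.065,.037))
    p,r=fitpose([(cam,cp(*v,x0,y0,s),L[k]) for k,v in pts.items()],p0)
    print('stand',p.round(4),'rel',rel(p).round(4),'res',np.abs(r).max().round(2))
    print('face targets L/R (world, contact .08):',T(p,[(-.05,.08,0),(-.05,-.08,0)])[:,:2].round(4).tolist(),'dir',[.989,-.146])
    return p
E
python3 - <<'E'
from h import *
p=fitcrop(dict(pl=(330,339),pr=(463,312),ul=(284,281),ur=(490,241),hl=(261,458),hli=(305,451)),260,120,5,[.52,-.02,.2])
overlay('top','t2.png','o1.png',p,STAND,260,120,420,240,5)
E
```

```text
stand [ 0.5195 -0.0141  0.1781] rel [-0.1056 -0.0059  0.325 ] res 0.81
face targets L/R (world, contact .08): [[0.4561, 0.0558], [0.4844, -0.1017]] dir [0.989, -0.146]
```

View pics/o1.png

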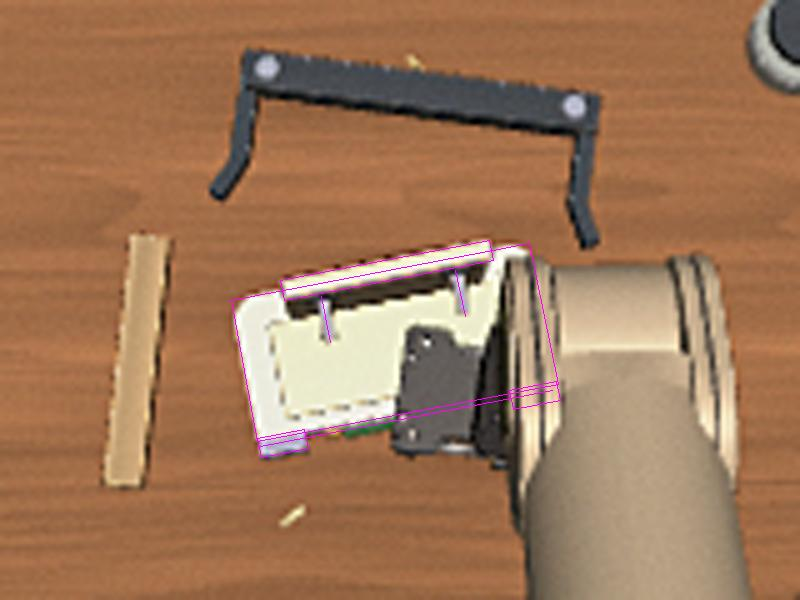

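```bash
python3 -m inch '[[[-0.55,0.05,0,0,0,0,1],[-0.55,0.05,0,0,0,0,1],[-0.55,1,0,0,0,0,1],[-0.55,1,0,0,0,0,1],[-0.55,1,0,0,0,0,1]]]'
python3 -m inch '[[[0.1,0.41,0,0,0,0,1],[0.26,0.41,0,0,0,0,1],[0.38,0.45,0,0,0,0,1],[0.5,0.49,0,0,0,0,1],[0.62,0.53,0,0,0,0,1],[0.74,0.55,0,0,0,0,1],[0.86,0.565,0,0,0,0,1],[0.95,0.575,0,0,0,0,1],[0.95,0.575,0,0,0,0,1]]]'
python3 - <<'E'
from h import *
tools()
snap('top','t3.png')
crop('t3.png','c9.png',260,120,420,240,5)
E
```

```text
time: 3.0
ee_pos: [0.4049, 0.0187, 0.0221]
eef_rot: [0.706, -0.05, -0.704, -0.051]
ft_force: [-0.1, -1.7, 0.0]
width: 0.0005
time: 3.9
ee_pos: [0.519, 0.0842, 0.0214]
eef_rot: [0.705, -0.051, -0.705, -0.052]
ft_force: [-0.6, 1.0, -0.3]
width: 0.0005
 t 3.9 pos [0.519  0.0842 0.0214] F [-0.6  1.  -0.3] w 0.0005
```

View pics/c9.png

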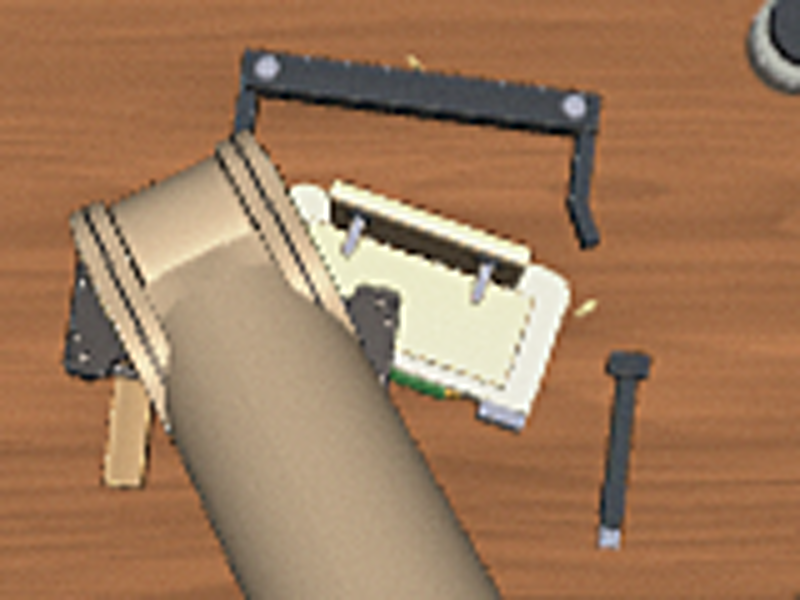

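Run:
```python
from h import *
p=fitcrop(dict(pl=(346,252),pr=(476,300),ul=(336,181),ur=(529,251),hr=(520,429),hri=(479,417)),260,120,5,[.56,-.02,-.35])
print(onz('top',*cp(170,240,260,120,5),.025),onz('top',*cp(145,487,260,120,5),.025))
overlay('top','t3.png','o1.png',p,STAND,260,120,420,240,5)
```

```text
stand [ 0.5486 -0.0209 -0.3622] rel [-0.0758 -0.0084 -0.2153] res 1.06
face targets L/R (world, contact .08): [[0.5302, 0.0716], [0.4735, -0.078]] dir [0.989, -0.146]
[0.59298689 0.12749011 0.025     ] [0.43643591 0.14366201 0.025     ]
```

View pics/o1.png

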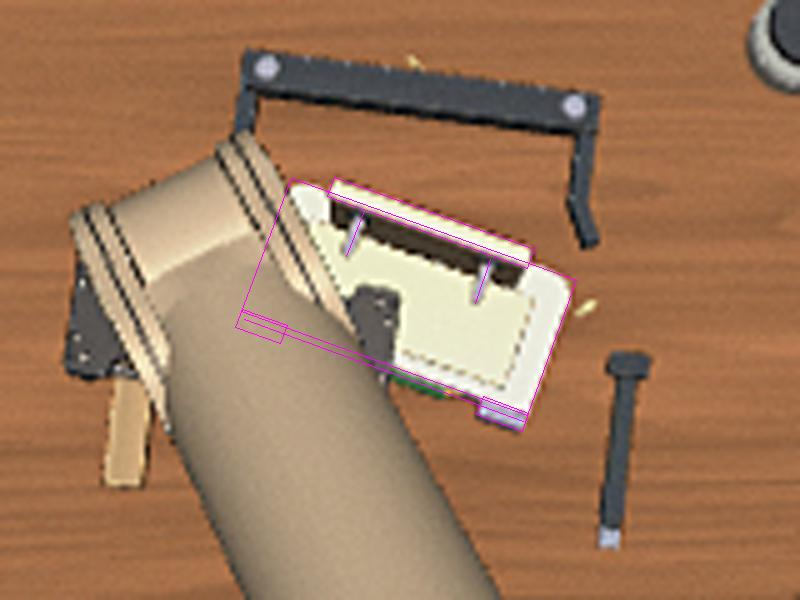

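```bash
cat >> h.py <<'E'
def wworld(q): # dock->world
    c,s=np.cos(DK[2]),np.sin(DK[2]);return np.array([DK[0]+c*q[0]-s*q[1],DK[1]+s*q[0]+c*q[1]])
def plan(p,side,a1,n=6,cor=.058,off=.084):
    # side +1 left; TCP waypoints in world, dock-aligned tool
    r=rel(p);a0=r[2];rot=lambda a,v:np.array([np.cos(a)*v[0]-np.sin(a)*v[1],np.sin(a)*v[0]+np.cos(a)*v[1]])
    C=r[:2]+rot(a0,[0,-side*cor]);out=[]
    for a in np.linspace(a0,a1,n):
        c=C+rot(a,[0,side*cor]); q=c+rot(a,[-.05,side*off])
        # leading finger face: the most rearward heel-face point within finger span
        ys=[side*off-.015,side*off+.015]; ys=[np.clip(y,min(side*.065,side*.095),max(side*.065,side*.095)) for y in ys]
        xf=min((c+rot(a,[-.05,y]))[0] for y in ys)
        out.append(wworld([xf-.0095,q[1]]))
    s,_=tools();cur=s['ee_pos'][:2]
    print('end stand rel',c.round(4),a1);pre=wworld(np.array(rel([*out[0]])[:2])-[.012,0])
    print('pre',pre.round(4),((pre-cur)/.12).round(3))
    print('wps world',np.round(out,4).tolist());print('from pre (shares)',((np.array(out)-pre)/.12).round(3).tolist())
E
python3 - <<'E'
from h import *
plan([.5486,-.0209,-.3622],-1,.35,6)
E
```

```text
t 3.95 pos [0.5189 0.0837 0.0214] F [ 0.6 -0.2  1.1] w 0.0004
end stand rel [-0.0435 -0.0062] 0.35
pre [ 0.4485 -0.0782] [-0.586 -1.35 ]
wps world [[0.4604, -0.08], [0.4752, -0.0904], [0.4908, -0.0992], [0.5047, -0.1058], [0.5192, -0.1107], [0.5343, -0.1137]]
from pre (shares) [[0.099, -0.015], [0.222, -0.101], [0.353, -0.174], [0.468, -0.23], [0.59, -0.27], [0.715, -0.295]]
```

```bash
python3 -m inch '[[[-0.85,0.1,0,0,0,0,1],[-0.85,0.1,0,0,0,0,1],[-0.85,-0.9,0,0,0,0,1],[-0.85,-0.9,0,0,0,0,1],[-0.85,-0.9,0,0,0,0,1]]]'
python3 -m inch '[[[0.1,-0.45,0,0,0,0,1],[0.26,-0.45,0,0,0,0,1],[0.36,-0.46,0,0,0,0,1],[0.48,-0.55,0,0,0,0,1],[0.61,-0.62,0,0,0,0,1],[0.73,-0.68,0,0,0,0,1],[0.85,-0.72,0,0,0,0,1],[0.98,-0.745,0,0,0,0,1],[0.98,-0.745,0,0,0,0,1]]]'
python3 - <<'E'
from h import *
tools()
snap('top','t4.png')
crop('t4.png','c10.png',260,120,420,240,5)
E
```

```text
time: 4.45
ee_pos: [0.4159, -0.0292, 0.0216]
eef_rot: [0.706, -0.054, -0.704, -0.053]
ft_force: [0.0, 0.4, 0.3]
width: 0.0006
time: 5.35
ee_pos: [0.5348, -0.1135, 0.021]
eef_rot: [0.705, -0.052, -0.705, -0.052]
ft_force: [-0.9, -1.0, 0.4]
width: 0.0005
 t 5.35 pos [ 0.5348 -0.1135  0.021 ] F [-0.9 -1.   0.4] w 0.0005
```

View pics/c10.png

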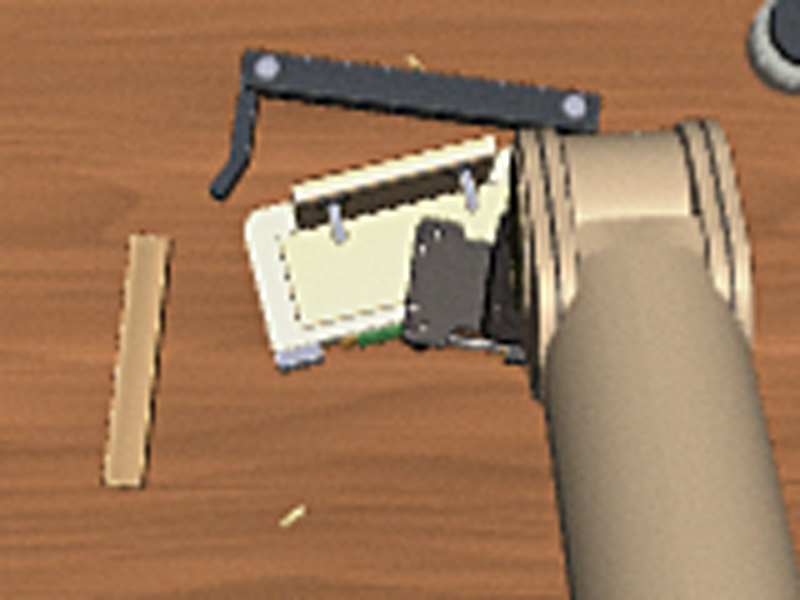

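Run:
```python
from h import *
p=fitcrop(dict(pl=(342,239),pr=(475,206),ul=(294,186),ur=(494,138),hl=(280,372),hli=(323,361)),260,120,5,[.57,-.02,.2])
overlay('top','t4.png','o1.png',p,STAND,260,120,420,240,5)
plan(p,1,-.08,6)
```

```text
stand [ 0.579  -0.0219  0.2388] rel [-0.0456 -0.0049  0.3857] res 1.19
face targets L/R (world, contact .08): [[0.5115, 0.044], [0.5493, -0.1114]] dir [0.989, -0.146]
 t 5.4 pos [ 0.5345 -0.113   0.021 ] F [ 0.1 -0.   1. ] w 0.0004
end stand rel [-0.0191 -0.0008] -0.08
pre [0.4852 0.0517] [-0.411  1.372]
wps world [[0.4971, 0.0499], [0.5101, 0.0569], [0.5238, 0.0627], [0.538, 0.0673], [0.5526, 0.0706], [0.5654, 0.073]]
from pre (shares) [[0.099, -0.015], [0.208, 0.043], [0.322, 0.092], [0.44, 0.13], [0.561, 0.158], [0.668, 0.177]]
```

View pics/o1.png

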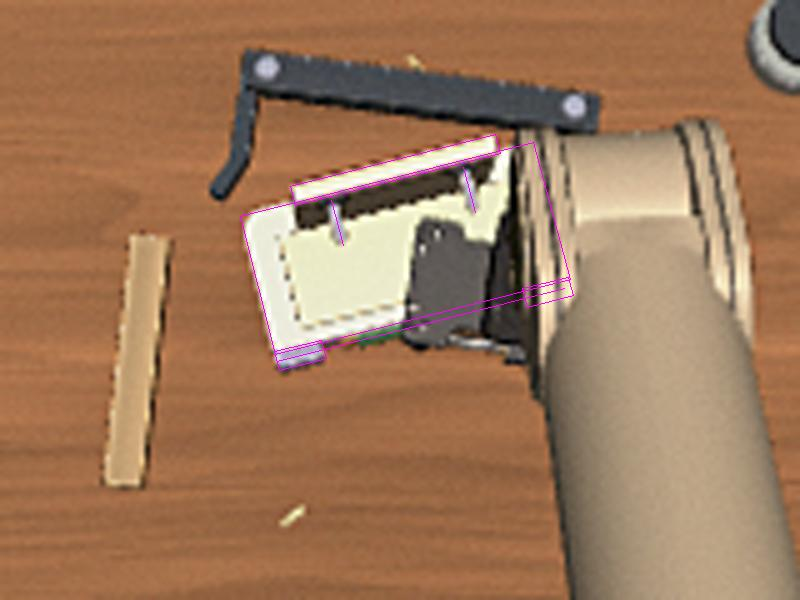

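```bash
python3 -m inch '[[[-0.66,0.05,0,0,0,0,1],[-0.66,0.05,0,0,0,0,1],[-0.66,0.95,0,0,0,0,1],[-0.66,0.95,0,0,0,0,1],[-0.66,0.95,0,0,0,0,1]]]'
python3 -m inch '[[[0.1,0.42,0,0,0,0,1],[0.25,0.42,0,0,0,0,1],[0.36,0.42,0,0,0,0,1],[0.46,0.47,0,0,0,0,1],[0.58,0.52,0,0,0,0,1],[0.7,0.55,0,0,0,0,1],[0.82,0.58,0,0,0,0,1],[0.92,0.6,0,0,0,0,1],[0.92,0.6,0,0,0,0,1]]]'
python3 - <<'E'
from h import *
tools()
snap('top','t5.png');snap('side','s5.png')
crop('t5.png','c11.png',260,120,420,240,5)
E
```

```text
time: 5.9
ee_pos: [0.4545, 0.0062, 0.0217]
eef_rot: [0.706, -0.049, -0.705, -0.05]
ft_force: [-0.3, -0.7, 0.1]
width: 0.0004
time: 6.8
ee_pos: [0.5652, 0.0735, 0.0209]
eef_rot: [-0.705, 0.051, 0.705, 0.052]
ft_force: [-0.0, -0.5, -0.2]
width: 0.0005
 t 6.8 pos [0.5652 0.0735 0.0209] F [-0.  -0.5 -0.2] w 0.0005
```

View pics/c11.png

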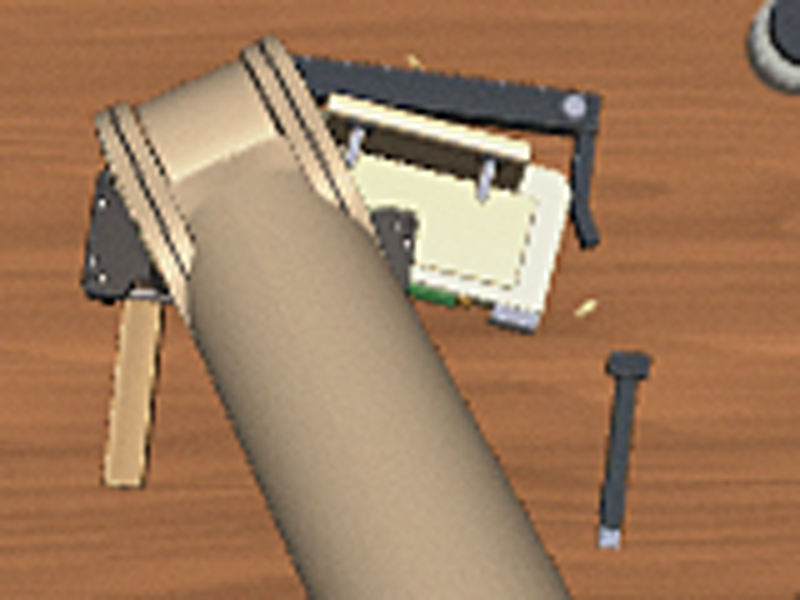

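Run:
```python
from h import *
p=fitcrop(dict(pl=(351,164),pr=(482,200),ul=(331,95),ur=(529,150),hr=(533,331),hri=(490,322)),260,120,5,[.6,-.02,-.25])
overlay('top','t5.png','o1.png',p,STAND,260,120,420,240,5)
plan(p,-1,.06,4)
```

```text
stand [ 0.6039 -0.0242 -0.2821] rel [-0.0206 -0.0035 -0.1352] res 1.19
face targets L/R (world, contact .08): [[0.5782, 0.0666], [0.5336, -0.0871]] dir [0.989, -0.146]
 t 6.9 pos [0.565  0.0724 0.0211] F [-1.2 -0.3  0. ] w 0.0006
end stand rel [-0.0093 -0.004 ] 0.06
pre [ 0.5098 -0.0876] [-0.46  -1.334]
wps world [[0.5217, -0.0893], [0.5305, -0.0949], [0.5397, -0.0999], [0.5477, -0.1041]]
from pre (shares) [[0.099, -0.015], [0.173, -0.061], [0.249, -0.102], [0.316, -0.137]]
```

View pics/o1.png

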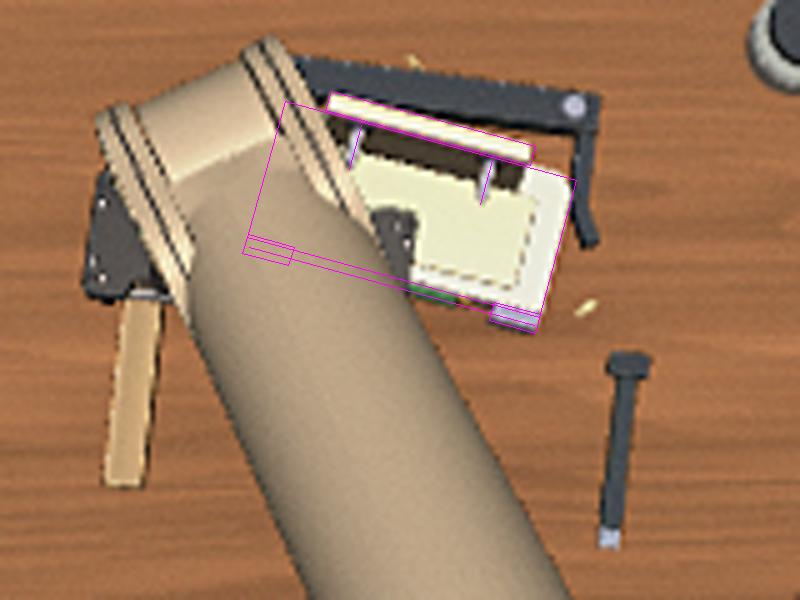

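```bash
python3 -m inch '[[[-0.7,0.1,0,0,0,0,1],[-0.7,0.1,0,0,0,0,1],[-0.7,-0.9,0,0,0,0,1],[-0.7,-0.9,0,0,0,0,1],[-0.7,-0.9,0,0,0,0,1]]]'
python3 -m inch '[[[0.1,-0.43,0,0,0,0,1],[0.24,-0.43,0,0,0,0,1],[0.34,-0.445,0,0,0,0,1],[0.41,-0.49,0,0,0,0,1],[0.49,-0.53,0,0,0,0,1],[0.56,-0.565,0,0,0,0,1],[0.56,-0.565,0,0,0,0,1]]]'
python3 - <<'E'
from h import *
tools()
snap('top','t6.png')
crop('t6.png','c12.png',260,120,420,240,5)
E
```

```text
time: 7.4
ee_pos: [0.4806, -0.0412, 0.0214]
eef_rot: [0.706, -0.055, -0.705, -0.053]
ft_force: [0.0, -0.1, -0.0]
width: 0.0003
time: 8.1
ee_pos: [0.5479, -0.1048, 0.0208]
eef_rot: [-0.705, 0.053, 0.706, 0.052]
ft_force: [-2.4, -1.5, 0.4]
width: 0.0006
 t 8.1 pos [ 0.5479 -0.1048  0.0208] F [-2.4 -1.5  0.4] w 0.0006
```

View pics/c12.png

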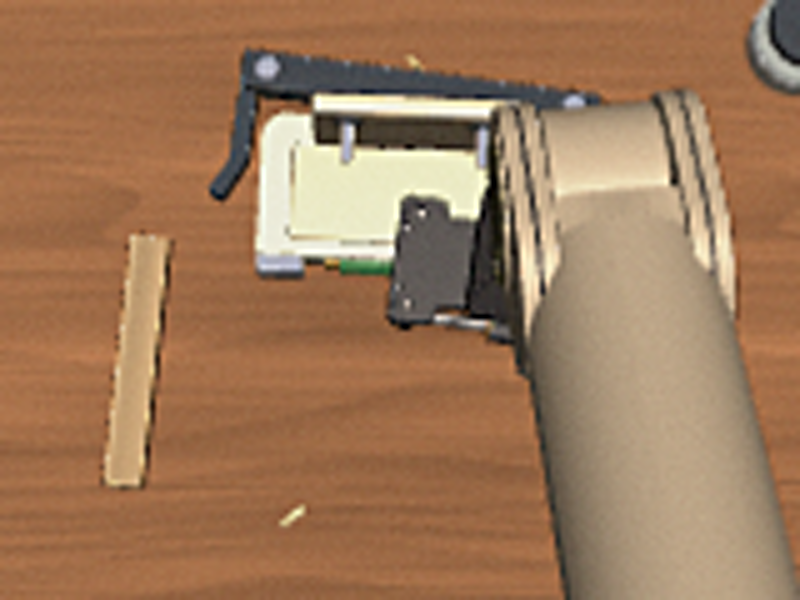

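Run:
```python
from h import *
p=fitcrop(dict(pl=(347,162),pr=(482,166),ul=(313,95),bl=(314,112),hl=(257,275),hli=(302,276)),260,120,5,[.6,-.02,-.05])
overlay('top','t6.png','o1.png',p,STAND,260,120,420,240,5)
plan(p,1,-.05,4)
```

```text
stand [ 0.6159 -0.0253 -0.0373] rel [-0.0086 -0.0029  0.1096] res 0.69
face targets L/R (world, contact .08): [[0.5689, 0.0565], [0.5629, -0.1034]] dir [0.989, -0.146]
 t 8.15 pos [ 0.5479 -0.1043  0.0209] F [-1.7 -1.3 -0.6] w 0.0001
end stand rel [ 0.0007 -0.0026] -0.05
pre [0.5466 0.0638] [-0.011  1.401]
wps world [[0.5585, 0.0621], [0.5668, 0.0642], [0.5751, 0.0658], [0.5823, 0.0673]]
from pre (shares) [[0.099, -0.015], [0.168, 0.003], [0.238, 0.017], [0.298, 0.029]]
```

View pics/o1.png

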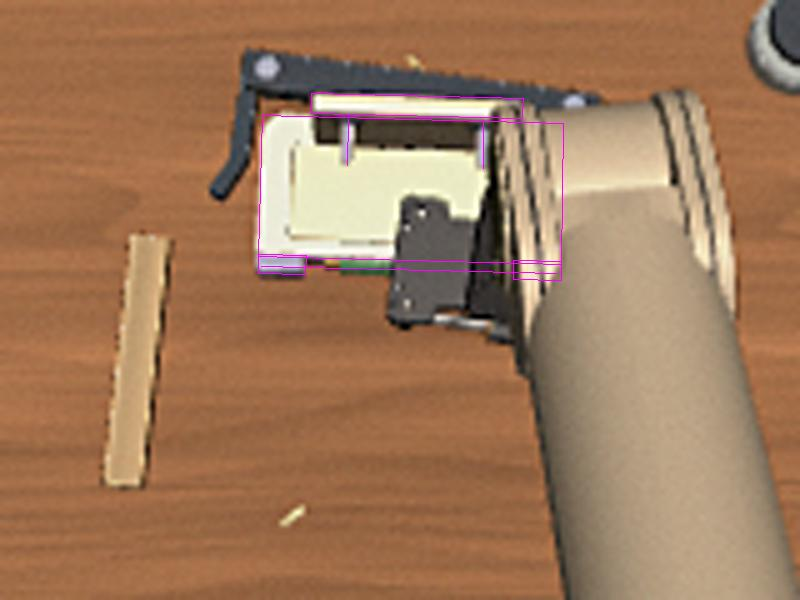

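```bash
python3 -m inch '[[[-0.35,0.05,0,0,0,0,1],[-0.35,0.5,0,0,0,0,1],[-0.35,1,0,0,0,0,1],[-0.35,1,0,0,0,0,1]]]'
python3 -m inch '[[[0.1,0.38,0,0,0,0,1],[0.34,0.39,0,0,0,0,1],[0.42,0.39,0,0,0,0,1],[0.5,0.4,0,0,0,0,1],[0.57,0.405,0,0,0,0,1],[0.61,0.41,0,0,0,0,1],[0.61,0.41,0,0,0,0,1]]]'
python3 - <<'E'
from h import *
tools()
snap('top','t7.png')
crop('t7.png','c13.png',260,120,420,240,5)
E
```

```text
time: 8.55
ee_pos: [0.5063, 0.0221, 0.0219]
eef_rot: [0.706, -0.049, -0.704, -0.051]
ft_force: [0.1, -0.3, -0.2]
width: 0.0005
time: 9.25
ee_pos: [0.5751, 0.0662, 0.0201]
eef_rot: [-0.702, 0.052, 0.708, 0.051]
ft_force: [-18.9, 3.6, 11.7]
width: 0.0004
 t 9.25 pos [0.5751 0.0662 0.0201] F [-18.9   3.6  11.7] w 0.0004
```

View pics/c13.png

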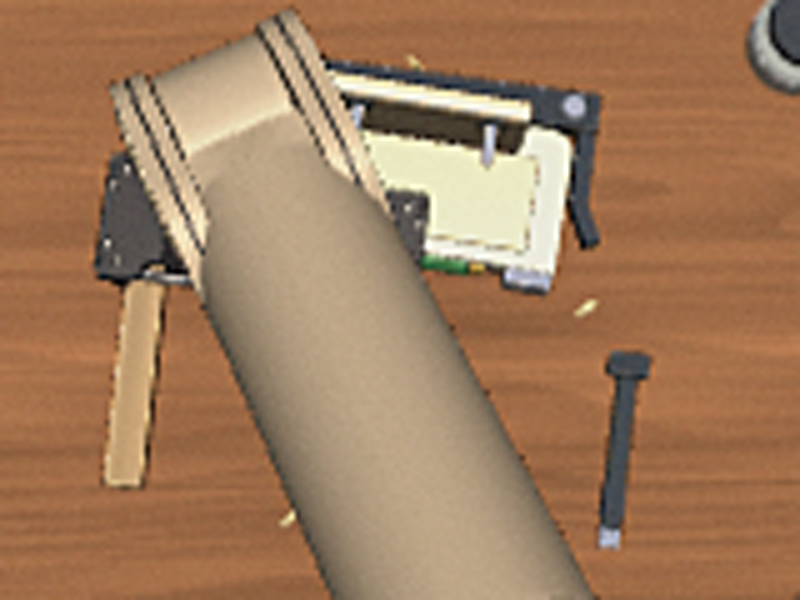

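Run:
```python
from h import *
s,_=tools();print(rel(s['ee_pos'][:2]))
p=fitcrop(dict(pr=(487,164),ur=(530,101),br=(529,119),hr=(547,293),hri=(503,288)),260,120,5,[.6,-.02,-.15])
overlay('top','t7.png','o1.png',p,STAND,260,120,420,240,5)
plan(p,-1,0,4)
```

```text
t 9.3 pos [0.5751 0.0662 0.0201] F [-19.1   3.6  10.5] w 0.0003
[-0.0622933   0.08168624  0.1469    ]
stand [ 0.6225 -0.0261 -0.1772] rel [-0.0019 -0.0027 -0.0303] res 1.25
face targets L/R (world, contact .08): [[0.5874, 0.0615], [0.5592, -0.096]] dir [0.989, -0.146]
 t 9.3 pos [0.5751 0.0662 0.0201] F [-19.1   3.6  10.5] w 0.0003
end stand rel [-0.0001 -0.0027] 0
pre [ 0.5369 -0.0968] [-0.319 -1.358]
wps world [[0.5488, -0.0985], [0.5502, -0.0993], [0.5517, -0.1], [0.5531, -0.1008]]
from pre (shares) [[0.099, -0.015], [0.111, -0.021], [0.123, -0.027], [0.135, -0.033]]
```

View pics/o1.png

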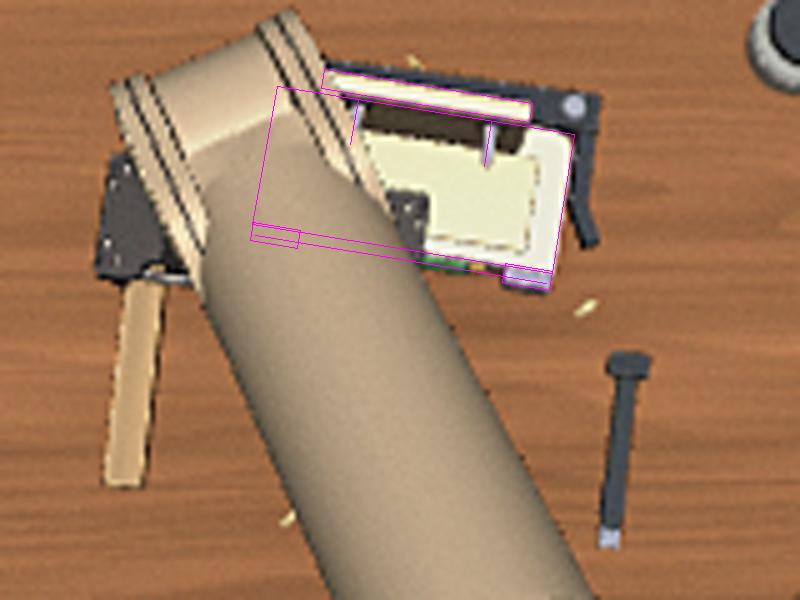

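```bash
python3 -m inch '[[[-0.4,0.06,0,0,0,0,1],[-0.58,0.05,0,0,0,0,1],[-0.58,-0.88,0,0,0,0,1],[-0.58,-0.88,0,0,0,0,1],[-0.58,-0.88,0,0,0,0,1]]]'
python3 -m inch '[[[0.1,-0.5,0,0,0,0,1],[0.22,-0.515,0,0,0,0,1],[0.3,-0.53,0,0,0,0,1],[0.35,-0.54,0,0,0,0,1],[0.39,-0.55,0,0,0,0,1],[0.39,-0.55,0,0,0,0,1]]]'
python3 - <<'E'
from h import *
s,_=tools();print(rel(s['ee_pos'][:2]))
snap('top','t8.png')
crop('t8.png','c14.png',260,120,420,240,5)
E
```

```text
time: 9.8
ee_pos: [0.5094, -0.0473, 0.0211]
eef_rot: [0.705, -0.056, -0.705, -0.054]
ft_force: [0.2, 0.3, 0.1]
width: 0.0003
time: 10.4
ee_pos: [0.5505, -0.1059, 0.0196]
eef_rot: [-0.7, 0.053, 0.71, 0.052]
ft_force: [-28.2, -1.9, 19.3]
width: 0.0003
 t 10.4 pos [ 0.5505 -0.1059  0.0196] F [-28.2  -1.9  19.3] w 0.0003
[-0.06149395 -0.09214954  0.1469    ]
```

View pics/c14.png

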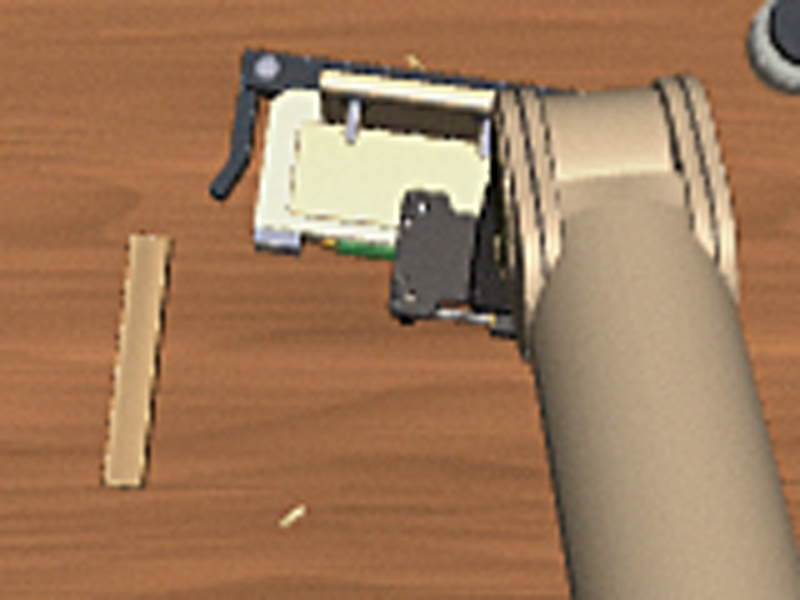

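```bash
python3 -m inch '[[[-0.4,0.1,0,0,0,0,1],[-0.8,0.1,0,0,0,0,1],[-1,-0.2,0.3,0,0,0,1],[-1,-0.2,0.3,0,0,0,1]]]'
python3 - <<'E'
from h import *
s,_=tools();
snap('top','t9.png');snap('side','s9.png')
crop('t9.png','c15.png',290,120,390,190,8)
E
```

```text
time: 10.85
ee_pos: [0.4352, -0.1325, 0.0589]
eef_rot: [0.706, -0.054, -0.705, -0.052]
ft_force: [2.2, -0.6, -0.3]
width: 0.0005
 t 10.85 pos [ 0.4352 -0.1325  0.0589] F [ 2.2 -0.6 -0.3] w 0.0005
```

View pics/c15.png

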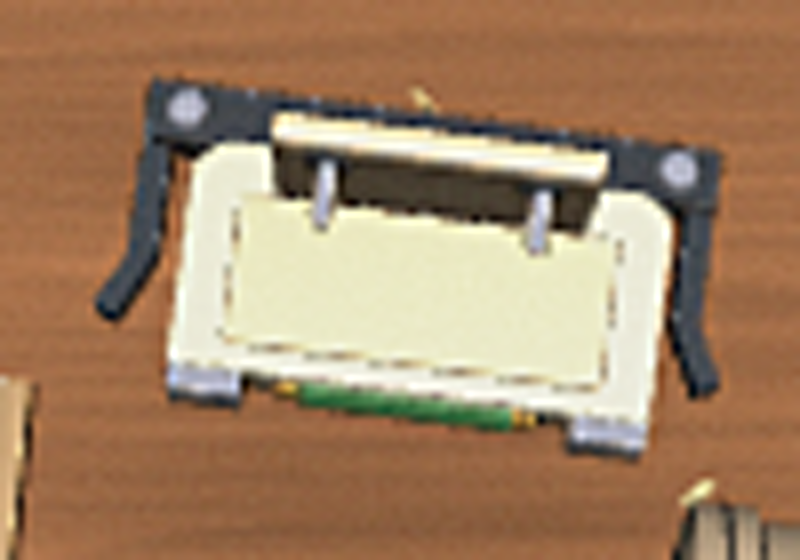

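Run:
```python
from h import *
p=fitcrop(dict(pl=(321,229),pr=(538,254),ul=(275,114),ur=(608,154),hl=(168,392),hli=(239,397),hr=(641,449),hri=(569,440)),290,120,8,[.6,-.02,-.15])
overlay('top','t9.png','o1.png',[p,DK],[STAND,DOCK],290,120,390,190,8)
h=DK.copy();overlay('top','t9.png','o2.png',[h],[STAND],290,120,390,190,8)
```

```text
stand [ 0.6245 -0.0265 -0.1373] rel [ 0.0001 -0.0028  0.0096] res 0.58
face targets L/R (world, contact .08): [[0.586, 0.0596], [0.5641, -0.0989]] dir [0.989, -0.146]
```

View pics/o1.png

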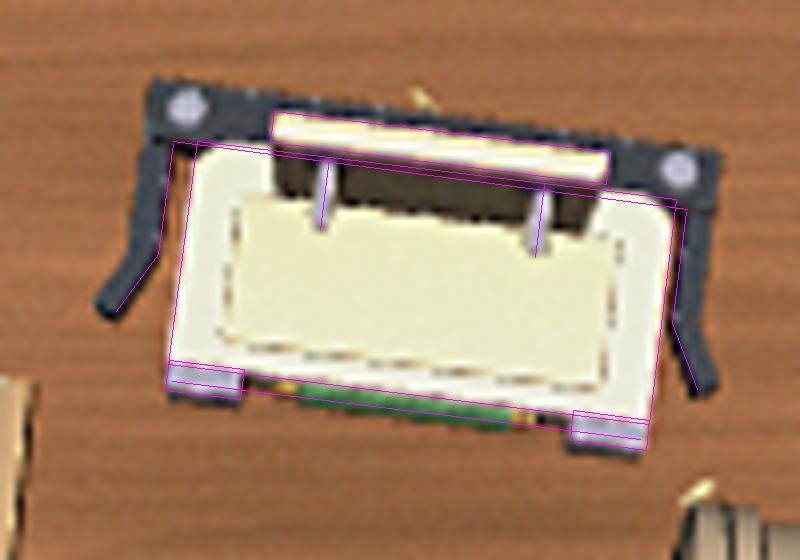

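View pics/o2.png

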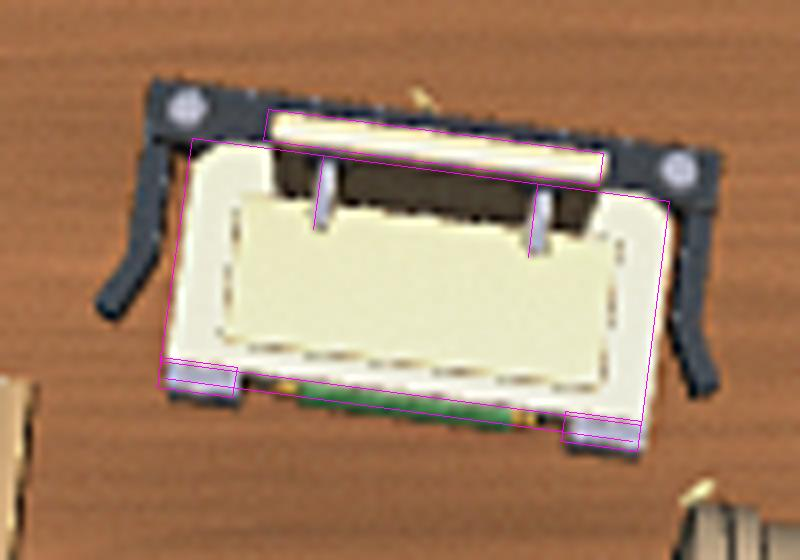

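Run:
```python
from h import *
a=lambda u,v:cp(u,v,190,160,9);b=lambda u,v:cp(u,v,240,230,6)
obs=[('top',a(68,155),(0,.075,.098)),('top',a(487,302),(0,-.075,.098)),('top',a(302,235),(0,-.02,.139)),('top',a(183,195),(0,.02,.139)),
('side',b(171,317),(-.002,.04,.073)),('side',b(288,209),(-.002,-.04,.073)),('side',b(183,167),(-.004,.02,.139)),('side',b(249,119),(-.004,-.02,.139)),
('side',b(104,320),(-.004,.075,.098)),('side',b(330,125),(-.004,-.075,.098))]
p,r=fitpose(obs,[.5,.27,-.3]);print(p.round(4),r.reshape(-1,2).round(1).tolist())
for k in('top','side'):
    q,r=fitpose([o for o in obs if o[0]==k],p);print(k,q.round(4),np.abs(r).max().round(2))
overlay('top','t0.png','o1.png',p,TEMPL(.073)+RACK,190,160,270,215,9)
overlay('side','s0.png','o2.png',p,TEMPL(.073)+RACK,240,230,330,320,6)
```

```text
[ 0.5299  0.3442 -0.356 ] [[-0.4, 0.1], [-0.8, 0.5], [-0.6, 0.1], [-0.0, -0.1], [-0.9, -0.6], [-0.8, -0.1], [0.6, -0.4], [-0.2, -0.9], [0.5, -0.2], [0.2, -0.3]]
top [ 0.5303  0.3428 -0.346 ] 0.42
side [ 0.5293  0.3457 -0.3641] 0.98
```

View pics/o1.png

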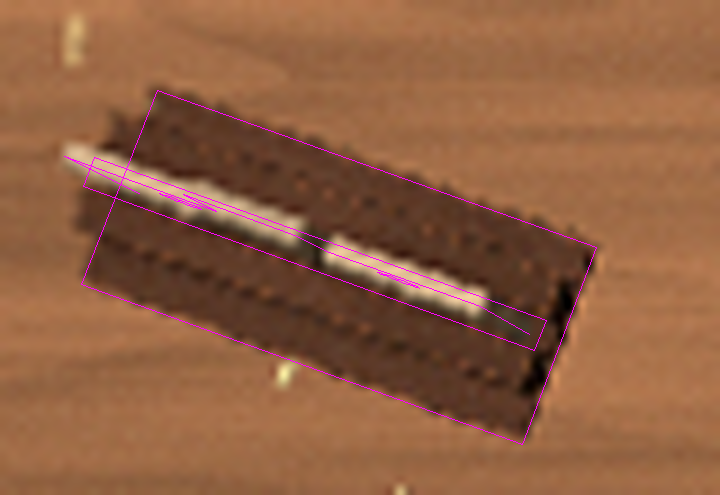

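View pics/o2.png

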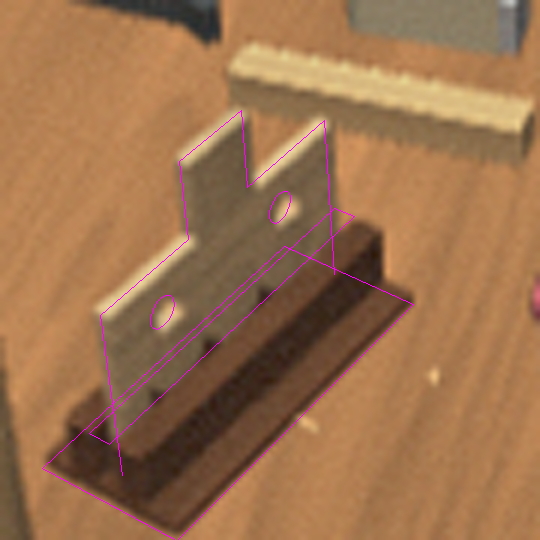

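```bash
python3 -m inch '[[[0,0.3,1,0,0,0.09,0.5],[0,1,1,0,0,0.09,0.5],[0,1,1,0,0,0.09,0.5],[0,1,1,0,0,0.09,0.5]]]'
python3 -m inch '[[[0.2,1,0.2,0,0,0.09,0.5],[0.2,1,0.2,0,0,0.09,0.5],[0.2,1,0.2,0,0,0.09,0.5],[0.2,1,0.2,0,0,0.09,0.5]]]'
python3 -m inch '[[[0.3,1,0,0,0,0.0378,0.5],[0.3,1,0,0,0,0.0378,0.5],[0.3,1,0,0,0,0.0378,0.5],[0.3,1,0,0,0,0.0378,0.5]]]'
python3 - <<'E'
from h import *
s,M=tools();print(s['joint_positions'].round(2));print(M.round(3))
g=np.array([.530,.344,.101]);print(((g-s['ee_pos'])/.12).round(3))
rotto(-.352-np.pi/2,1)
E
```

```text
time: 11.35
ee_pos: [0.438, -0.0053, 0.1787]
eef_rot: [0.692, 0.151, -0.69, 0.151]
ft_force: [-0.1, -0.9, -0.1]
width: 0.0246
time: 11.75
ee_pos: [0.4612, 0.1161, 0.2013]
eef_rot: [0.622, 0.339, -0.62, 0.338]
ft_force: [-0.8, 0.1, -0.5]
width: 0.0428
time: 12.15
ee_pos: [0.4959, 0.236, 0.2001]
eef_rot: [0.578, 0.409, -0.578, 0.406]
ft_force: [-0.5, -0.4, 0.1]
width: 0.0436
 t 12.15 pos [0.4959 0.236  0.2001] F [-0.5 -0.4  0.1] w 0.0436
[ 0.23  0.29 -0.89  1.66  0.23  1.3  -1.04]
[[-0.002  0.942 -0.336]
 [ 0.004 -0.336 -0.942]
 [-1.    -0.003 -0.003]]
[ 0.284  0.9   -0.826]
 t 12.15 pos [0.4959 0.236  0.2001] F [-0.5 -0.4  0.1] w 0.0436
rot share [-0.0007 -0.0003 -0.0015] deg 0.6
```

```bash
python3 -m inch '[[[0.284,0.9,-0.2,0,0,-0.0015,0.5],[0.284,0.9,-0.2,0,0,-0.0015,0.5],[0.284,0.9,-0.2,0,0,-0.0015,0.5],[0.284,0.9,-0.2,0,0,-0.0015,0.5]]]'
python3 - <<'E'
from h import *
s,M=tools();print(M[:,0].round(3))
snap('side','s10.png');crop('s10.png','c16.png',220,150,340,330,4)
snap('top','t10.png');crop('t10.png','c17.png',160,120,290,230,5)
E
```

```text
time: 12.55
ee_pos: [0.5294, 0.3412, 0.1751]
eef_rot: [-0.58, -0.405, 0.581, -0.403]
ft_force: [-0.3, -0.9, 0.3]
width: 0.0434
 t 12.55 pos [0.5294 0.3412 0.1751] F [-0.3 -0.9  0.3] w 0.0434
[-0.003  0.002 -1.   ]
```

View pics/c16.png

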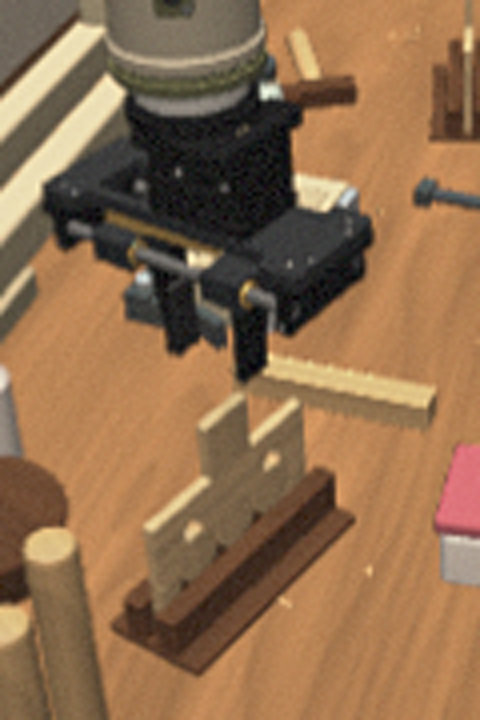

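View pics/c17.png

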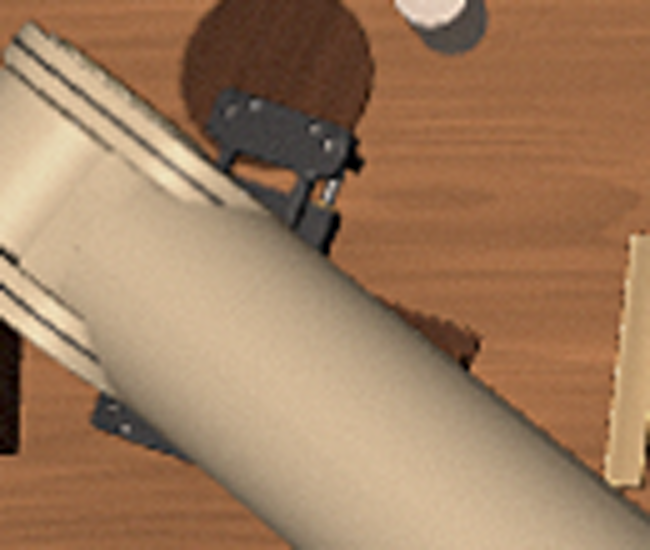

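Run:
```python
from h import *
for P in [(.5294,.3412,.1751),(.53,.344,.139)]:
    print(((proj('side',P)-[220,150]+.5)*4).round(0))
```

```text
[218. 361.]
[221. 410.]
```

```bash
python3 -m inch '[[[0.005,0.023,-0.3,0,0,0,0.5],[0.005,0.023,-0.6,0,0,0,0.5],[0.005,0.023,-0.617,0,0,0,0.5],[0.005,0.023,-0.617,0,0,0,1],[0.005,0.023,-0.617,0,0,0,1],[0.005,0.023,-0.617,0,0,0,1],[0.005,0.023,-0.617,0,0,0,1],[0.005,0.023,-0.617,0,0,0,1],[0.005,0.023,-0.617,0,0,0,1],[0.005,0.023,-0.617,0,0,0,1]]]' 25
```

```text
time: 13.65
ee_pos: [0.531, 0.3411, 0.1035]
eef_rot: [-0.581, -0.403, 0.581, -0.403]
ft_force: [-5.3, -0.7, 5.8]
width: 0.0078
```

```bash
python3 -m inch '[[[0,0,0.3,0,0,0,1],[0,0,0.7,0,0,0,1],[0,0,1,0,0,0,1],[0,0,1,0,0,0,1]]]'
python3 -m inch '[[[0.1,-0.3,0,0,0,0.0334,1],[0.1,-0.65,0,0,0,0.0334,1],[0.1,-1,0,0,0,0.0334,1],[0.1,-1,0,0,0,0.0334,1]]]'
python3 -m inch '[[[0.1,-0.3,0,0,0,0,1],[0.1,-0.65,0,0,0,0,1],[0.1,-1,0,0,0,0,1],[0.1,-1,0,0,0,0,1]]]'
python3 - <<'E'
from h import *
s,M=tools();rotto(-.142-np.pi/2,1)
snap('side','s11.png');crop('s11.png','c18.png',220,130,360,260,5)
E
```

```text
time: 14.05
ee_pos: [0.5332, 0.3423, 0.2286]
eef_rot: [0.584, 0.403, -0.578, 0.403]
ft_force: [0.3, 0.5, -1.3]
width: 0.0077
time: 14.45
ee_pos: [0.5456, 0.2129, 0.2217]
eef_rot: [-0.537, -0.458, 0.539, -0.46]
ft_force: [0.5, -0.4, -1.5]
width: 0.0075
time: 14.85
ee_pos: [0.5566, 0.0932, 0.2218]
eef_rot: [-0.537, -0.458, 0.539, -0.46]
ft_force: [-0.2, -0.1, -0.3]
width: 0.008
 t 14.85 pos [0.5566 0.0932 0.2218] F [-0.2 -0.1 -0.3] w 0.008
 t 14.85 pos [0.5566 0.0932 0.2218] F [-0.2 -0.1 -0.3] w 0.008
rot share [ 0.0005 -0.0002  0.0026] deg 1.0
```

View pics/c18.png

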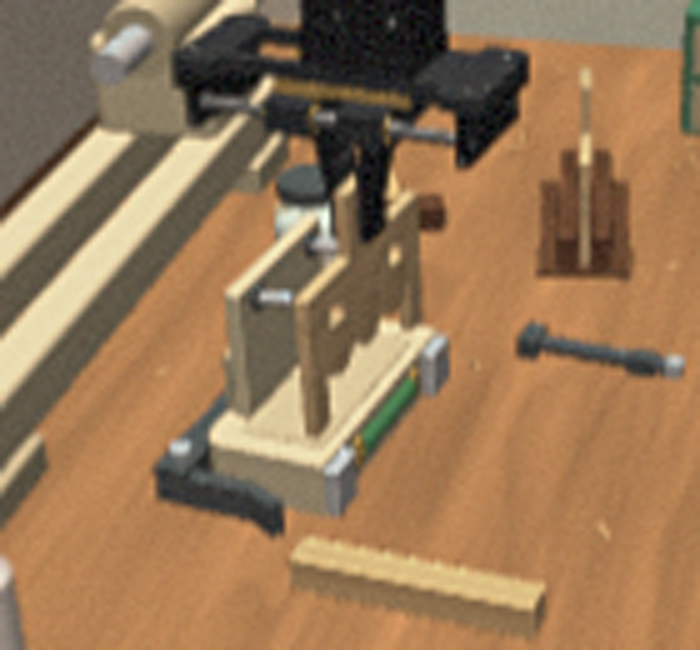

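```bash
python3 - <<'E'
from h import *
pos=np.array([.5566,.0932,.2218]);yaw=-.158
for i,L in enumerate([0,.0024]):
    overlay('side','s11.png','o%d.png'%(i+3),[pos[0],pos[1],yaw],TEMPL(pos[2]-.0305,L),255,150,315,230,9)
E
python3 -c "
import cv2,numpy as np
a=cv2.imread('pics/o3.png');b=cv2.imread('pics/o4.png');print(a.shape)
cv2.imwrite('pics/o5.png',cv2.resize(np.hstack([a,b]),(800,533)))"
```

```text
Traceback (most recent call last):
  File "h.py", line 41, in overlay
    q=np.array([proj(n,P) for P in T(ps,l)]);q=((q-[x0,y0]+.5)*s-.5)
                                   ~^^^^^^
  File "h.py", line 29, in T
    x,y,a=pose; c,s=np.cos(a),np.sin(a); P=np.atleast_2d(np.array(P,float))
    ^^^^^
TypeError: cannot unpack non-iterable numpy.float64 object
[ WARN:0@0.012] global loadsave.cpp:275 findDecoder imread_('pics/o3.png'): can't open/read file: check file path/integrity
[ WARN:0@0.012] global loadsave.cpp:275 findDecoder imread_('pics/o4.png'): can't open/read file: check file path/integrity
Traceback (most recent call last):
AttributeError: 'NoneType' object has no attribute 'shape'
```

Run:
```python
from h import *
pos=np.array([.5566,.0932,.2218]);yaw=-.158
tm=[[(x-.004,y,z) for x,y,z in l] for l in TEMPL(pos[2]-.0305,.0024)]
overlay('side','s11.png','o4.png',(pos[0],pos[1],yaw),tm,255,150,315,230,9)
```

```text
(no output)
```

View pics/o4.png

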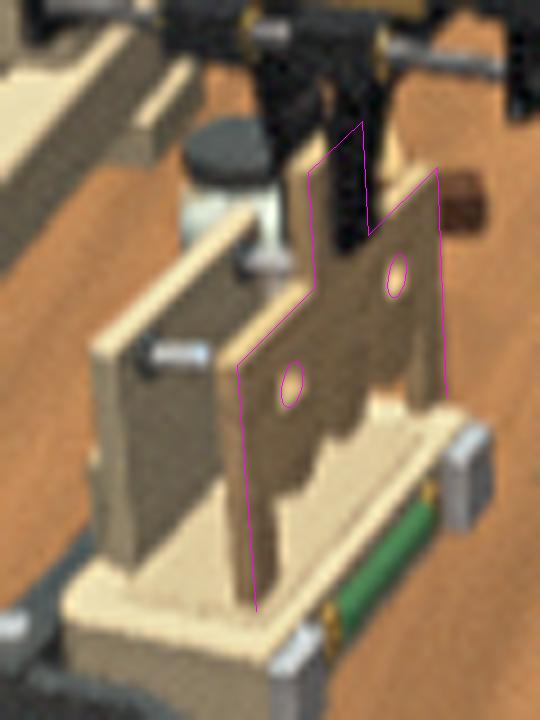

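Run:
```python
from h import *
p=(.6245,-.0265,-.1373)
overlay('side','s11.png','o4.png',p,STAND,255,150,335,230,8)
overlay('side','s9.png','o5.png',p,STAND,255,150,335,230,8)
```

View pics/o5.png

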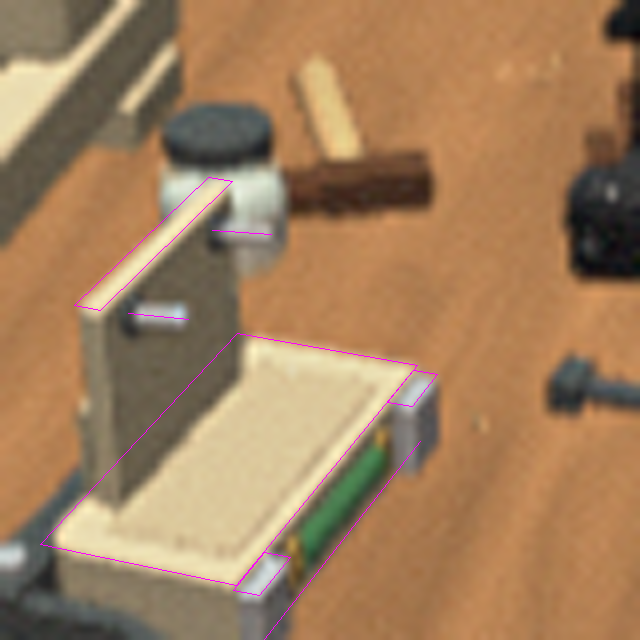

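```bash
python3 -m inch '[[[0.1,-0.3,0,0,0,0.0026,1],[0.1,-0.65,0,0,0,0.0026,1],[0.2,-0.98,0,0,0,0.0026,1],[0.316,-0.983,-0.2,0,0,0.0026,1],[0.316,-0.983,-0.45,0,0,0.0026,1],[0.316,-0.983,-0.55,0,0,0.0026,1],[0.316,-0.983,-0.55,0,0,0.0026,1]]]'
python3 - <<'E'
from h import *
s,M=tools();rotto(-.142-np.pi/2,1)
snap('side','s12.png');crop('s12.png','c19.png',250,140,340,230,8)
snap('top','t12.png');crop('t12.png','c20.png',280,110,400,210,6)
pos=s['ee_pos'];tm=[[(x-.004,y,z) for x,y,z in l] for l in TEMPL(pos[2]-.0305,.0024)]
overlay('side','s12.png','o6.png',(pos[0],pos[1],-.142),tm,250,140,340,230,8)
E
```

```text
time: 15.6
ee_pos: [0.5925, -0.0162, 0.1552]
eef_rot: [-0.531, -0.467, 0.532, -0.465]
ft_force: [-0.2, 0.3, -0.5]
width: 0.0079
 t 15.6 pos [ 0.5925 -0.0162  0.1552] F [-0.2  0.3 -0.5] w 0.0079
 t 15.6 pos [ 0.5925 -0.0162  0.1552] F [-0.2  0.3 -0.5] w 0.0079
rot share [-0.0001 -0.0005 -0.0018] deg 0.7
```

View pics/c19.png

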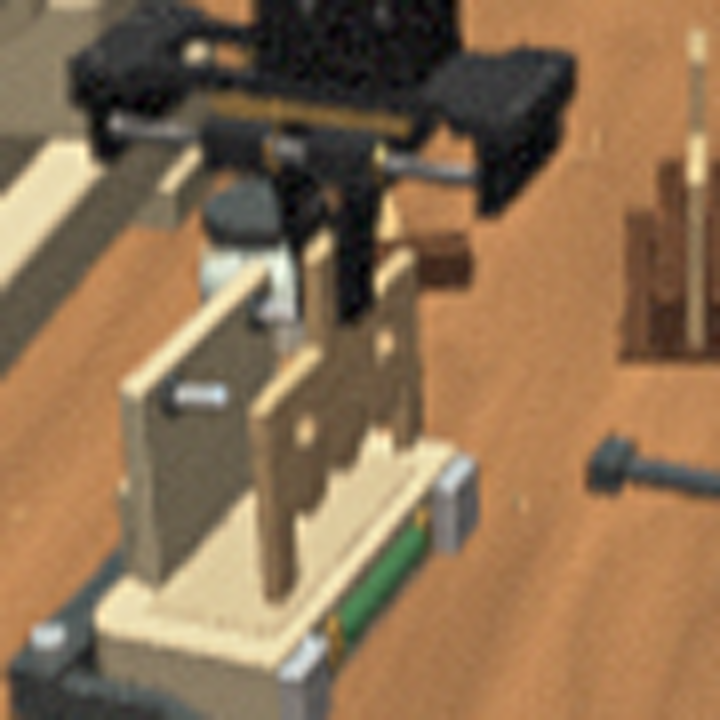

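View pics/o6.png

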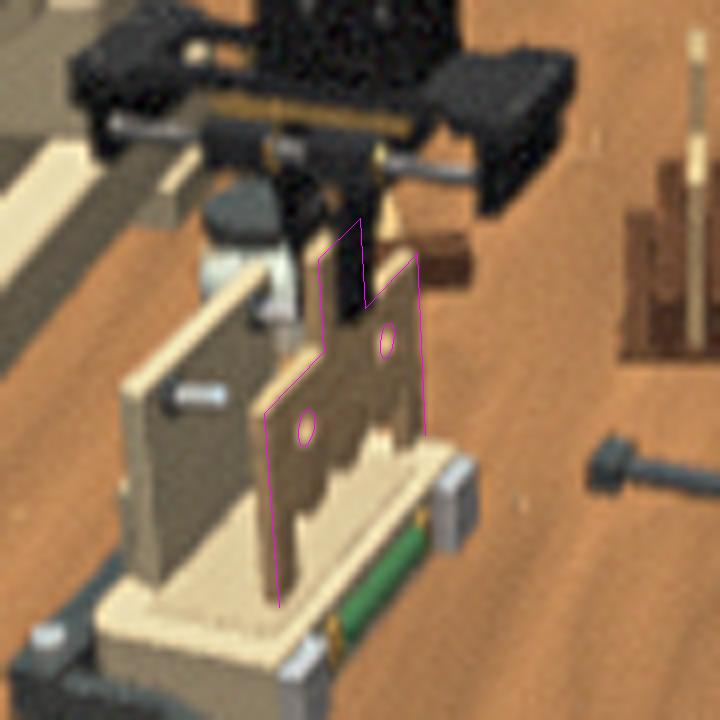

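View pics/c20.png

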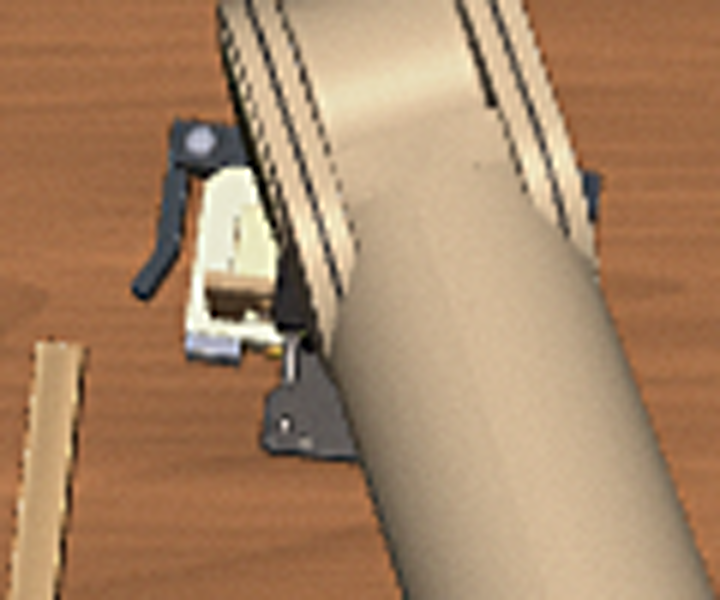

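```bash
python3 -m inch '[[[0.017,-0.071,0.01,0,0,-0.0018,1],[0.017,-0.071,0.01,0,0,-0.0018,1],[0.017,-0.071,0.01,0,0,-0.0018,1]]]'
python3 - <<'E'
from h import *
s,M=tools();rotto(-.140-np.pi/2,1)
c,q=np.cos(-.14),np.sin(-.14);d=s['ee_pos'][:2]-[.6245,-.0265];print('in stand',(c*d[0]+q*d[1]).round(4),(-q*d[0]+c*d[1]).round(4))
snap('side','s13.png')
pos=s['ee_pos'];tm=[[(x-.004,y,z) for x,y,z in l] for l in TEMPL(pos[2]-.0305,.0024)]
overlay('side','s13.png','o6.png',[(pos[0],pos[1],-.142),(.6245,-.0265,-.1373)],[tm,STAND],260,160,330,230,10)
E
```

```text
time: 16.0
ee_pos: [0.5962, -0.0265, 0.159]
eef_rot: [0.535, 0.462, -0.535, 0.463]
ft_force: [-0.0, 0.9, -1.1]
width: 0.0074
 t 16.0 pos [ 0.5962 -0.0265  0.159 ] F [-0.   0.9 -1.1] w 0.0074
 t 16.0 pos [ 0.5962 -0.0265  0.159 ] F [-0.   0.9 -1.1] w 0.0074
rot share [0.0001 0.0002 0.0008] deg 0.3
in stand -0.028 -0.004
```

View pics/o6.png

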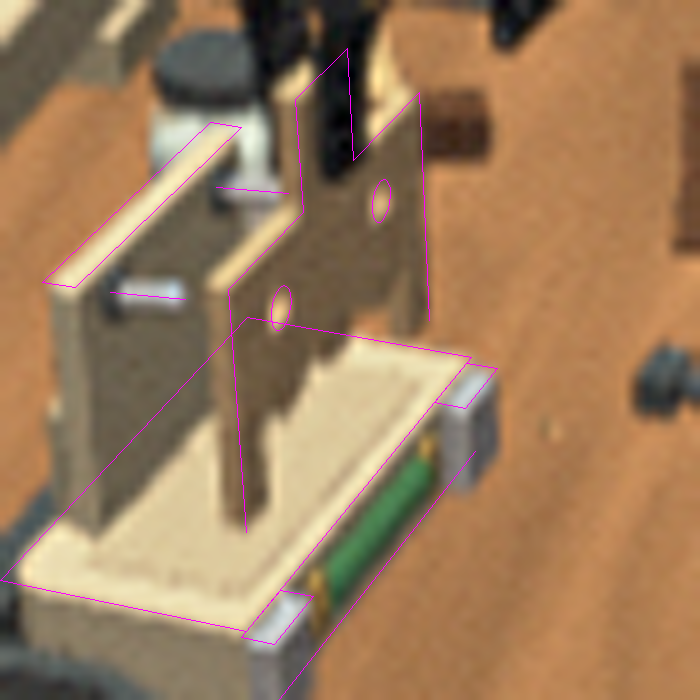

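Run:
```python
from h import *
A=[]
for i in range(6):
    A.append(read_state()['ee_pos'].copy()); camera('side')
A=np.array(A);print(A.round(4),A.mean(0).round(4))
```

```text
[[ 0.596  -0.0262  0.1587]
 [ 0.5959 -0.026   0.1585]
 [ 0.5958 -0.0259  0.1584]
 [ 0.5957 -0.0258  0.1583]
 [ 0.5957 -0.0258  0.1583]
 [ 0.5957 -0.0258  0.1582]] [ 0.5958 -0.0259  0.1584]
```

```bash
python3 -m inch '[[[0,0.008,-0.014,0,0,0,1],[0.05,0,-0.014,0,0,0,1],[0.1,-0.006,-0.014,0,0,0,1],[0.15,-0.013,-0.014,0,0,0,1],[0.2,-0.02,-0.014,0,0,0,1],[0.25,-0.027,-0.014,0,0,0,1],[0.25,-0.027,-0.014,0,0,0,1]]]'
python3 - <<'E'
from h import *
s,M=tools()
snap('side','s14.png');tools();crop('s14.png','c21.png',250,140,340,230,8)
E
```

```text
time: 17.05
ee_pos: [0.6264, -0.0294, 0.1562]
eef_rot: [0.535, 0.463, -0.535, 0.463]
ft_force: [-0.3, -0.9, -1.1]
width: 0.0078
 t 17.05 pos [ 0.6264 -0.0294  0.1562] F [-0.3 -0.9 -1.1] w 0.0078
 t 17.1 pos [ 0.626  -0.0291  0.1562] F [ 0.2 -0.  -1. ] w 0.0083
```

View pics/c21.png

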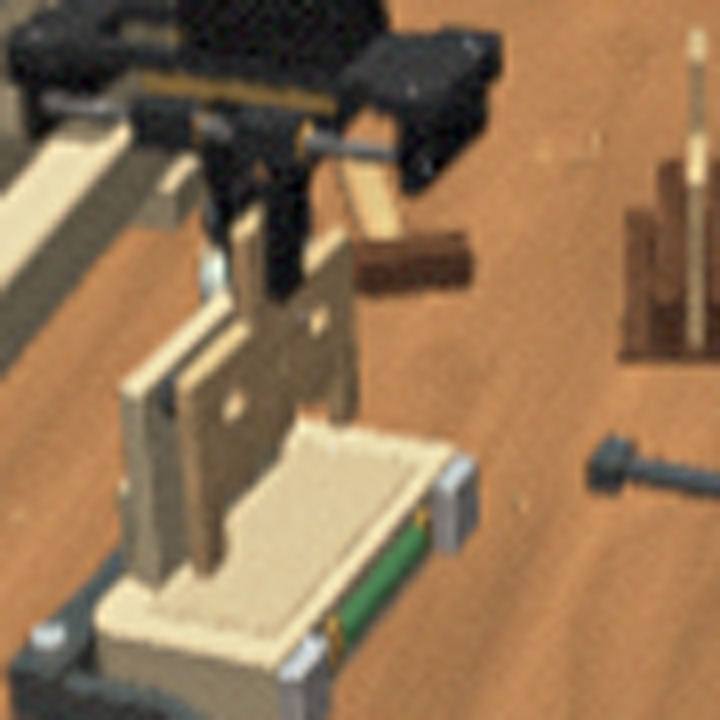

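Run:
```python
from h import *
crop('s14.png','c22.png',265,170,305,205,18)
```

```text
(no output)
```

View pics/c22.png

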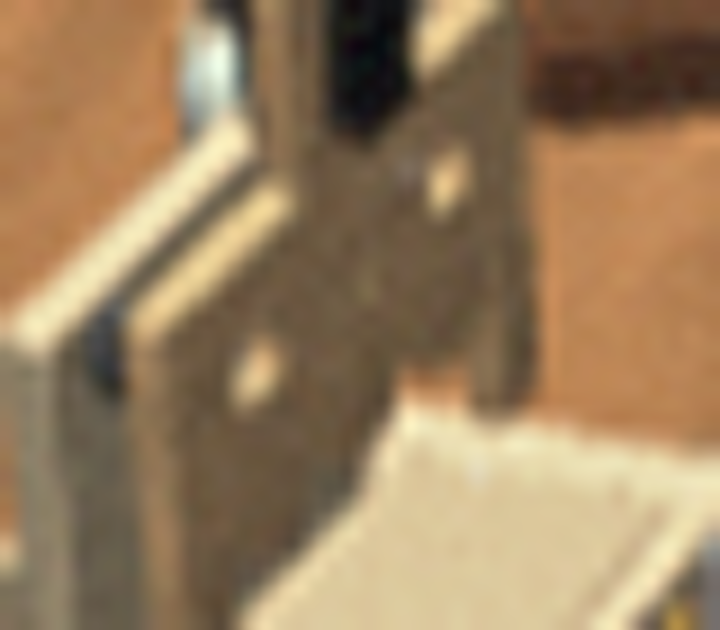

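Run:
```python
from h import *
s,M=tools();pos=s['ee_pos']
for x in (0,):
  tm=[[(a-.004,y,z) for a,y,z in l] for l in TEMPL(pos[2]-.0305,.0024)]
overlay('side','s14.png','o7.png',[(pos[0],pos[1],-.142),(.6245,-.0265,-.1373)],[tm,STAND],265,170,305,205,18)
```

```text
t 17.1 pos [ 0.626  -0.0291  0.1562] F [ 0.2 -0.  -1. ] w 0.0083
```

View pics/o7.png

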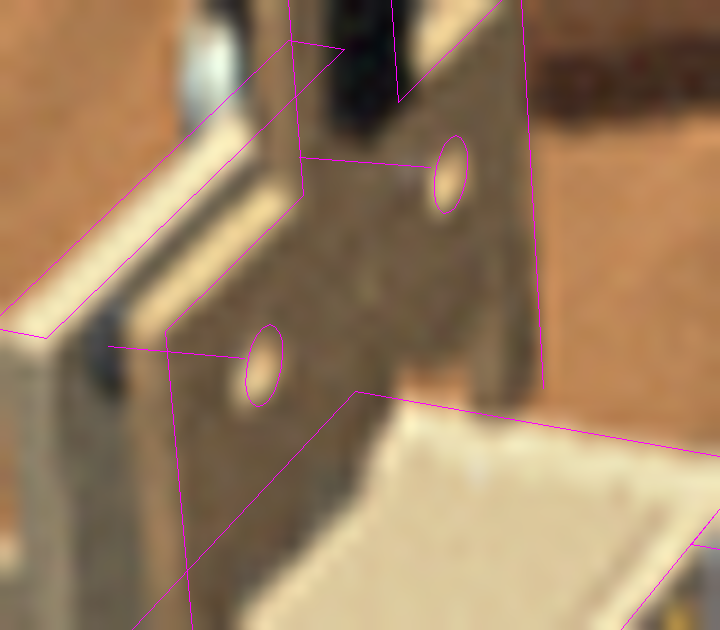

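```bash
python3 -m inch '[[[0.04,-0.006,0,0,0,0,1],[0.08,-0.012,0,0,0,0,1],[0.12,-0.017,-0.004,0,0,0,1],[0.12,-0.017,-0.004,0,0,0,1],[0.12,-0.017,-0.004,0,0,0,1]]]'
python3 - <<'E'
from h import *
s,M=tools()
snap('side','s15.png');s,M=tools();crop('s15.png','c23.png',260,165,310,205,16)
d=s['ee_pos'][:2]-[.6245,-.0265];c,q=np.cos(-.14),np.sin(-.14);print('in stand',(c*d[0]+q*d[1]).round(4),(-q*d[0]+c*d[1]).round(4))
E
```

```text
time: 17.6
ee_pos: [0.6401, -0.0312, 0.1558]
eef_rot: [0.535, 0.463, -0.535, 0.463]
ft_force: [-1.0, -0.4, -1.4]
width: 0.0081
 t 17.6 pos [ 0.6401 -0.0312  0.1558] F [-1.  -0.4 -1.4] w 0.0081
 t 17.65 pos [ 0.6401 -0.0312  0.1559] F [ 0.3 -0.6 -1. ] w 0.0078
in stand 0.0161 -0.0025
```

View pics/c23.png

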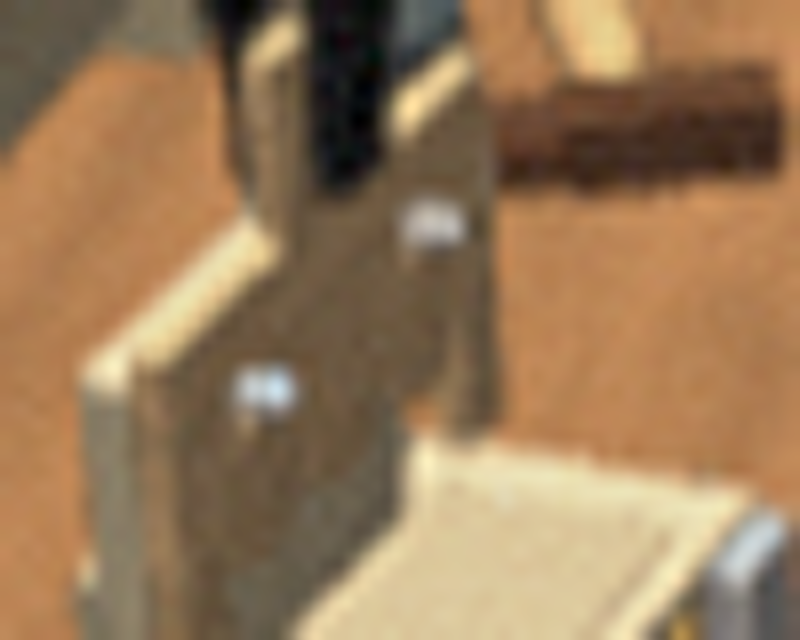

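```bash
python3 -m inch '[[[0.025,-0.003,-0.01,0,0,0,1],[0.025,-0.003,-0.02,0,0,0,1],[0.025,-0.003,-0.026,0,0,0,1],[0.025,-0.003,-0.026,0,0,0,0.7],[0.025,-0.003,-0.026,0,0,0,0.7],[0.025,-0.003,-0.026,0,0,0,0.7],[0.025,-0.003,-0.026,0,0,0,0.7]]]'
python3 -m inch '[[[0,0,0.2,0,0,0,0.7],[0,0,0.45,0,0,0,0.7],[0,0,0.8,0,0,0,0.7],[-0.3,0,1,0,0,0,0.7],[-0.6,0,1,0,0,0,0.7]]]'
python3 -m inch '[[[-0.5,-0.3,0,0,0,0,0.7],[-1,-0.6,0,0,0,0,0.7],[-1,-1,0,0,0,0,0.7],[-1,-1,0,0,0,0,0.7]]]'
python3 - <<'E'
from h import *
tools();snap('side','s16.png');snap('top','t16.png');crop('s16.png','c24.png',250,150,350,230,8);crop('t16.png','c25.png',280,115,400,205,6.5)
E
```

```text
time: 18.35
ee_pos: [0.6432, -0.0316, 0.153]
eef_rot: [0.535, 0.463, -0.535, 0.463]
ft_force: [0.2, 0.1, -0.1]
width: 0.0248
time: 18.85
ee_pos: [0.5721, -0.0305, 0.2762]
eef_rot: [0.536, 0.462, -0.533, 0.464]
ft_force: [-0.2, -0.3, 0.3]
width: 0.0264
time: 19.25
ee_pos: [0.4487, -0.1551, 0.2733]
eef_rot: [-0.535, -0.461, 0.536, -0.462]
ft_force: [1.5, 0.2, 0.2]
width: 0.0262
 t 19.25 pos [ 0.4487 -0.1551  0.2733] F [1.5 0.2 0.2] w 0.0262
```

View pics/c24.png

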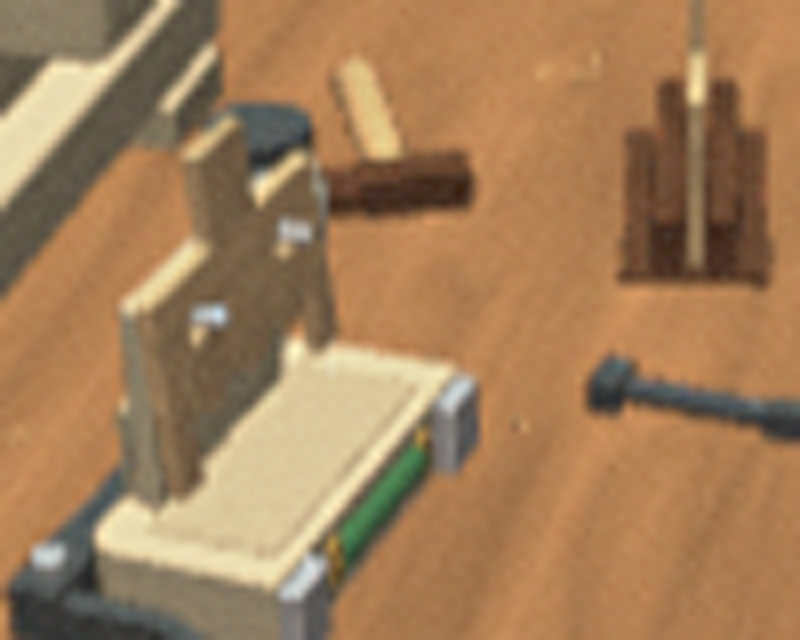

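View pics/c25.png

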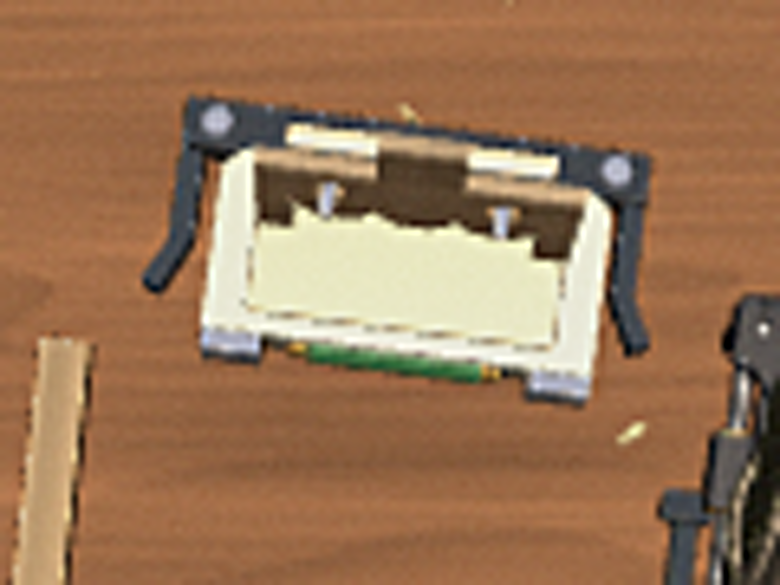

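View pics/t16.png

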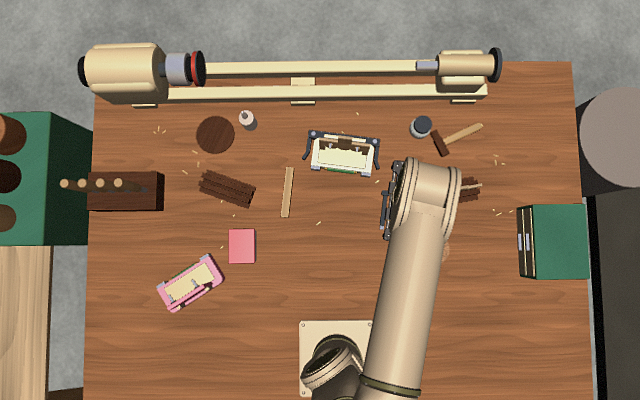

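Run:
```python
from h import *
crop('t16.png','c26.png',305,120,385,180,9.5)
p=fitcrop(dict(pl=(326,214),pr=(502,237),ul=(288,126),ur=(558,155),hl=(202,352),hli=(260,357),hr=(586,398),hri=(527,390)),280,115,6.5,[.62,-.02,-.14])
overlay('top','t16.png','o8.png',[p,(*T(p,[(.02,0,0)])[0][:2],p[2])],[STAND,TEMPL(.121)],305,120,385,180,9.5)
```

```text
stand [ 0.6247 -0.0265 -0.1332] rel [ 0.0003 -0.0027  0.0137] res 0.82
face targets L/R (world, contact .08): [[0.5858, 0.0595], [0.5645, -0.0991]] dir [0.989, -0.146]
```

View pics/o8.png

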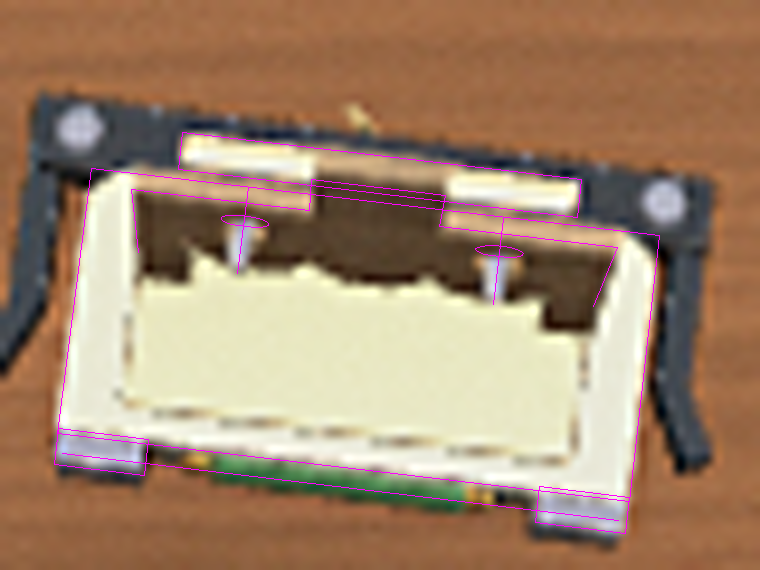

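```bash
python3 -m inch '[[[0,0,0,0,0,0,0.7],[0,0,0,0,0,0,0.7]]]'
python3 - <<'E'
from bench import *
print(close_job())
E
```

```text
time: 19.55
ee_pos: [0.4518, -0.1502, 0.273]
eef_rot: [0.534, 0.463, -0.534, 0.463]
ft_force: [-0.6, 0.2, -0.8]
width: 0.026
the job is handed in; nothing more can be done
None
```

I walked the cream stand home with seven nudges on its heels, alternating right and left. I then hung the 80 mm-hole template from the left rack on both pins, let go and handed the job in at about 19.6 s. No verdict was reported.

**Stand:** the last camera fit puts it 0.3 mm from home along the fence, 2.7 mm off across, and about 0.014 rad (0.8°) off square. That is within the limits, though this last check read slightly more off square than the one before hanging (0.0096 rad). I took both as measurement scatter and gave no corrective nudge. The largest swing I measured during the walk was about 0.39 rad (22°).

**Template:** it hangs upright about 20 mm ahead of the stand's origin, and the side view shows both pins through its holes. The wrist force stayed near zero while I slid it on.

**Everything else:** the arm stands clear with open fingers. I steered clear of the level and the upright, though I had no direct reading of contact with either. In the final pictures the other things are where they were, but in the last top view the arm hides part of the right rack, the sanding pad and the chuck key. The last side view shows the rack still holding the other template; it shows only part of the chuck key, and I did not check the sanding pad again.

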